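Pin the shuttle tray of the insert press

ROBOT

A 6-joint arm with a two-finger parallel gripper is mounted at the origin on the work surface. World frame = base frame: x ahead of the robot, y to its left, z up, the work surface at z = 0. Lengths are in mm, angles in degrees, forces in N, time in s.
With the tool pointing down it reaches from about 300 to 850 mm from the base axis. Payload 4.2 kg.
Tool frame: the origin (TCP) lies on the centre line of the jaws, within the pads' length; the fingertips stand 14 mm ahead of it and the grasp point (between the pads) lies 5 mm behind it; x points along the fingers, y is the direction in which the jaws open and shut, and the axes are right-handed (so a half turn about x gives the same grasp; the last joint's range is limited). The gripper opens to 91 mm and grips with 3 to 60 N. Pads are 32 mm wide; open, the fingers measure 118 mm over their backs; the gripper's body (76 mm by 178 mm) begins 60 mm behind the grasp point.
Start: joints at [64.458, 18.312, 89.639, -0, 72.044, -1.146], TCP at [237.507, 523.672, 227.976] pointing down, gripper open.
Joint ranges: [-177.97, 177.97], [-48.28, 115.42], [12.27, 149.76], [-77.06, 257.06], [2.81, 150.46], [-146.56, 146.56]. Speed limits (degrees/s): [147.25, 147.25, 180, 180, 180, 180].

INTERFACE

Orientations are given as [roll, pitch, yaw] about the fixed x, y, z axes, in that order (R = Rz(yaw) Ry(pitch) Rx(roll)).
In Python, from workcell import readout, optics, env gives the robot as it stands.
- The arm moves only by the shell command python3 -m creep 'ROWS' [OPENING] [FORCE]. ROWS is JSON, a list of rows, each an object with "translation": the shift along the world's x, y, z in cm, a list of three; "delta_rot": the turn, a rotation vector about the world's x, y, z in rad, a list of three. In form: [{"translation": [dx, dy, dz], "delta_rot": [rx, ry, rz]}, ...]. A call has 1 to 5 rows; each row shifts and turns the commanded pose from where the row before left it; what a row does not reach is not made up. A row lasts 1/12 s, in which the tool goes at most 41.7 mm and 7.16 degrees, less where a joint would pass 70% of its speed; a pose out of reach is approached as far as the arm can. A call with a gripper value outside its range is refused whole. OPENING is the gripper's target within -1 to 1 (fully open at 1, half-way at 0, shut at -1), set as the call begins (- or left out, the last holds). The fingers move at their own pace and stop on an object; FORCE is the grip in N (left out, the last holds). Time passes only in rows, so rows that do not move let the fingers close. It gives the time, the measured TCP pose, the force and the opening at its end, in the units of the state.
- readout.state(): the state, without advancing time (a new reading comes with each control period).
- optics.grab_frame(name): name is "scene" or "top" or "wrist"; returns (picture, depth): 420x560x3 uint8, red, green, blue; 420x560 float32, mm along the optical axis (not along the pixel's ray), 0 where there is no reading.
- optics.camera_params(name): a dict with "mtx" (3x3 intrinsics, pixels), "R" (3x3) and "t" (3): a world point X has camera coordinates R X + t. Camera axes: x right, y down, z forward; pixel columns grow to the right and rows downward; lengths in mm; the calibration is good to about 2 mm. A picture is of the moment at which its call begins: read the wrist's pose just before it. camera_params takes no time and is no camera call; for the wrist camera it gives the pose at the moment of the call.
- env.job_done(): hands the job in, once; it reports no verdict.
The state is a dict: "time_s": time; "qpos": joint angles; "qvel": joint speeds; "effort": joint torques, N m; "ee_pos": TCP position; "ee_rot": TCP orientation; "force": force on the tool from outside, world axes, zero at the start; "torque": the same for the moment, N m; "gripper_width": finger opening in mm.
Only numpy, scipy, OpenCV 4.12 (cv2) and the standard library are available. Lean on these libraries where they do the work, as an engineer would, in place of code of your own. Each camera call takes 0.05 s, during which the arm holds its last target.

TASK

Slide the insert press's tray in to its stop so that the slot in its lug lines up with the hole in the bracket, then take the long T-handled ball-lock pin from its cradle with the thumb button held in, and push it through both holes until its collar is home against the bracket; the bracket is set up and down by hand, so feel for its hole. Let the button out and give the handle a light tug straight back, so that you feel the balls hold behind the lug, then leave the pin locked there. Do not ram or yank the pin, and leave the short pin and everything else on the bench alone.

Things in the scene. Friction and masses are not known exactly. Their poses are not given: they have to be found in the camera images.
- press: Bench press for heat-set inserts, fixed: red base 220 x 330 x 18 mm (x from -115 to 105, y, z), origin on the table. Columns 300 mm high at its +y end (x -40 and 40, y 135); the iron's tip hangs over x 32, y 40 at height 102. On its -x edge stands the bracket: an 18 mm steel plate, 45 wide, 46 high, outer face about x -108, with a round 11 mm pin hole. The pin goes in along the press's +x.
- bracket_nominal (a point): Nominal centre of the bracket's hole on its outer face: (-108, -30, 52) mm in the press's frame; axes as the press's. The plate is bolted through upright slots and shimmed, and its true setting is not measured: the hole may lie up to 6 mm higher or lower, and the face up to 1 mm nearer or farther along x; along y it is true. The bore is oiled, 24 mm below the plate's top edge.
- tray (a joint): Travel of the shuttle tray (m): 0 fully out, grows along the press's +y; about 3 N of drag, it stays where it is left. At 0.075 the lug's slot is exactly in line (y) with the bracket's hole; the stop is at 0.0758, and the pin's tapered nose draws the tray back into line.
- tray_handle (a point): Middle of the tray's upright push handle, at height 62: a steel tab 26 wide (x) and 10 thick (y) from the deck (height 38) up to 72, then a black grip 28 x 14 mm up to height 88; push on its flat -y face. At (-15, -68, 62) mm from the press's origin when the tray is at 0.075; axes as the press's.
- lug_hole (a point): Middle of the pin hole in the tray's lug, on its -x face, 52 mm above the table: an upright slot 11 mm wide (y) and 24 high, so that only the bracket's hole sets the pin's height. The lug is an aluminium plate 10 mm thick, 40 wide, height 30 to 72, that slides past about 2 mm behind the bracket plate. The deck behind it is 14 mm lower. Axes as the press's.
- pin: The long ball-lock pin, 0.15 kg, level in its cradle, free to lift straight up. Origin on the axis at the collar's seating face; x runs to the tip, z up. Shank 10 mm thick, x 0 to 47; collar 18 mm thick, x -4 to 0; neck 11 mm thick, x -32 to -4; T-bar x -46 to -32, 16 wide (y), z -30 to 30, a lanyard ring below it to z -41; thumb button behind it.
- pin_tip (a point): Tip of the pin's nose, on the axis at x 47; the nose tapers from 10 to 7.6 mm thick over its last 8 mm.
- pin_button (a joint): Travel of the long pin's thumb button (m): 0 out, 0.005 fully in; it takes 4 N to start and 8 N fully in and springs out when let go. Pressing it draws in the two locking balls, flush with the shank from about 0.004; the pin does not pass the holes before.
- button_face (a point): Middle of the thumb button's outer face, on the pin's axis, at the pin's x -58 when out and -53 when in. The button is a disc 28 mm across, 6 thick. To hold the pin with the button in, pinch along the pin's x from above: one fingertip on the T-bar's front face, 7 to 9 mm above the axis so as to clear the neck, the other on the button's upper part.
- ball_l: Locking ball on the pin's +y side, at the pin's x 34.5. Out, it stands 2.5 mm proud of the shank and this origin is on the pin's axis; with the button in, it has moved 3.5 mm inward. With the collar home it springs out behind the lug with 1 to 3 mm of end play, then stops the pin from coming back.
- ball_r: The same locking ball on the pin's -y side.
- cradle_a: Black cradle that holds the long pin: foot 104 x 46 x 8 mm, two V posts; the pin's axis lies 50 mm above the table along the cradle's x, its collar over the origin. The posts are at x -30 to -25 (under the neck) and 8 to 16 (under the shank), and reach no higher than the pin's axis plus 1 mm. Origin on the table under the collar. It may stand left or right of the other cradle.
- cradle_b: The same cradle holding the short pin.
- short_pin: A ball-lock pin with the same handle but a shorter shank (tip at x = +20 instead of +47): not for this press, leave it in its cradle. Frame as the long pin's.
- tip_tray: Open black box 78 x 62 x 16 mm with brass iron tips; origin under its centre.
- insert_jar: Small jar, 48 mm across, 55 tall; origin under its centre.
- screwdriver: Screwdriver 170 mm long, lying along its x; origin at its middle.
- caliper: Caliper 190 mm long, lying along its x; origin at the middle of the beam.
- printed_bracket: White printed angle bracket 46 x 34 x 37 mm.
Mind the look-alikes: they are no part of the job. Leave any purple or yellow look-alike of the pin alone.

How it is judged:
By the outcome, as a careful person would: the job done as asked, in the order asked, and still so for the second after the job is handed in, with the robot touching nothing.
It also fails if it takes over 64 s, if anything falls off the work surface, if the arm or the gripper's body presses on something with over 40 N, if the wrist force passes 120 N, or if a joint passes its speed limit or range.

## Working session

There is one attempt and no reset: what is moved stays moved. The work goes in short steps, Python scripts to look and compute and a shell command to move; the robot and the scene stay as the last step left them, time stands still between calls to the robot, and variables do not carry over. Pictures are saved under pics/ and viewed, and the job is handed in when it is done.

```bash
mkdir -p pics; ls; python3 - <<'E'
from workcell import readout, optics
import cv2,numpy as np
print(readout.state())
for n in ("scene","top"):
    im,d=optics.grab_frame(n); cv2.imwrite(f"pics/{n}0.png",im[:,:,::-1]); np.save(f"{n}0.npy",d); np.save(f"{n}0im.npy",im)
    p=optics.camera_params(n); print(n,p)
E
```

```text
pics
{'time_s': 0.0, 'qpos': array([ 6.44563481e+01,  1.83505790e+01,  8.97059616e+01, -2.17420091e-03,
        7.20427949e+01, -1.14700028e+00]), 'qvel': array([-0.00352643,  0.02099641, -0.04809608, -0.02663585,  0.03442833,
       -0.02530085]), 'effort': array([ 7.98124383e-04, -4.12457907e+01, -2.31970060e+01,  7.26225972e-02,
        4.57828282e-02, -1.55576595e-04]), 'ee_pos': array([237.31989438, 523.22043475, 227.13391025]), 'ee_rot': array([ -89.95487425,   89.90064299, -114.35085374]), 'force': array([ 0.18321225, -0.62425157,  1.30488563]), 'torque': array([0.01901686, 0.00397726, 0.04016447]), 'gripper_width': 91.45979647572558}
scene {'mtx': array([[409.34734171,   0.        , 275.04174052],
       [  0.        , 409.34734171, 208.84152205],
       [  0.        ,   0.        ,   1.        ]]), 'R': array([[ 0.82459235,  0.56570941, -0.00450744],
       [ 0.46353268, -0.68018172, -0.56788228],
       [-0.32432223,  0.46618204, -0.82309744]]), 't': array([-451.27669966, -207.76895758, 1281.68364975])}
top {'mtx': array([[398.80713089,   0.        , 280.62450577],
       [  0.        , 398.80713089, 211.53536982],
       [  0.        ,   0.        ,   1.        ]]), 'R': array([[ 0.00722297, -0.99986684,  0.01463339],
       [-0.99322727, -0.00887049, -0.11584865],
       [ 0.11596303, -0.01369751, -0.99315908]]), 't': array([-16.20289883, 546.22119703, 999.58413633])}
```

View pics/scene0.png

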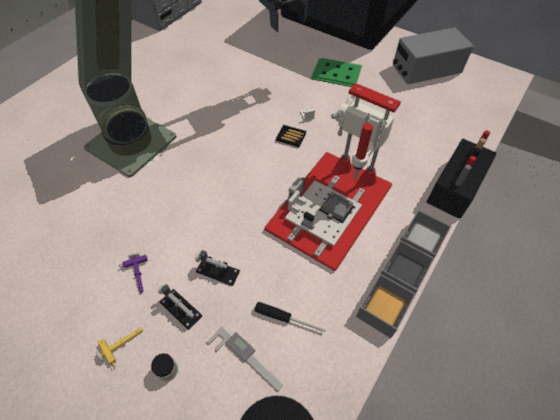

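View pics/top0.png

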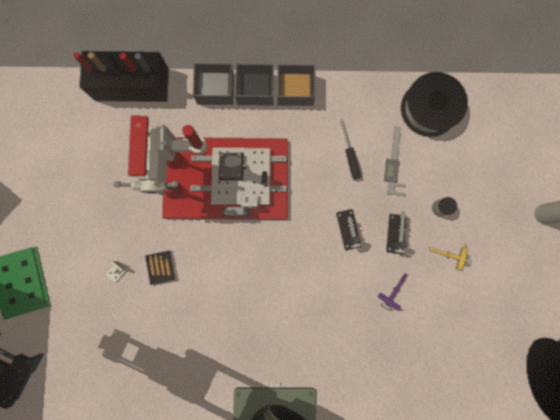

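```bash
python3 - <<'E'
import cv2,numpy as np
a=np.load("top0im.npy");b=np.load("scene0im.npy")
c1=cv2.resize(a[195:265,325:425],(800,560),interpolation=cv2.INTER_CUBIC)
c2=cv2.resize(b[240:335,140:250],(695,600),interpolation=cv2.INTER_CUBIC)
c3=cv2.resize(a[120:230,150:300],(800,587),interpolation=cv2.INTER_CUBIC)
for i,c in enumerate((c1,c2,c3)): cv2.imwrite(f"pics/crop{i}.png",c[:,:,::-1])
E
```

```text
(no output)
```

View pics/crop0.png

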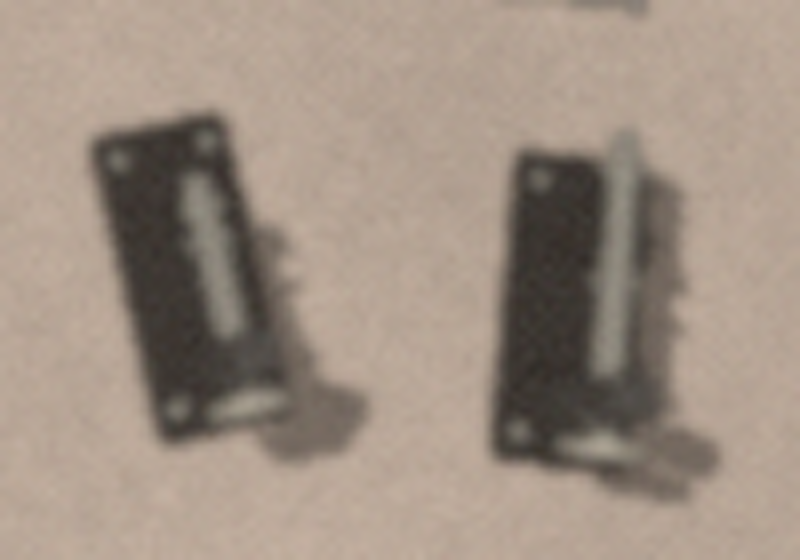

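View pics/crop1.png

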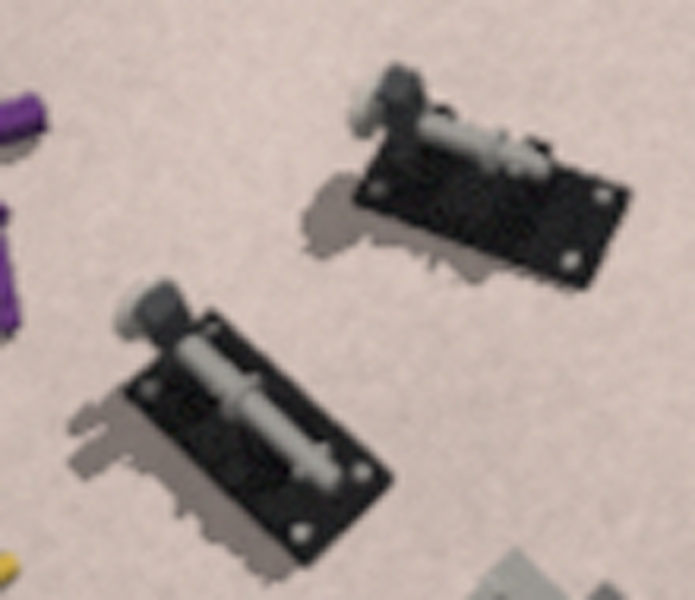

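View pics/crop2.png

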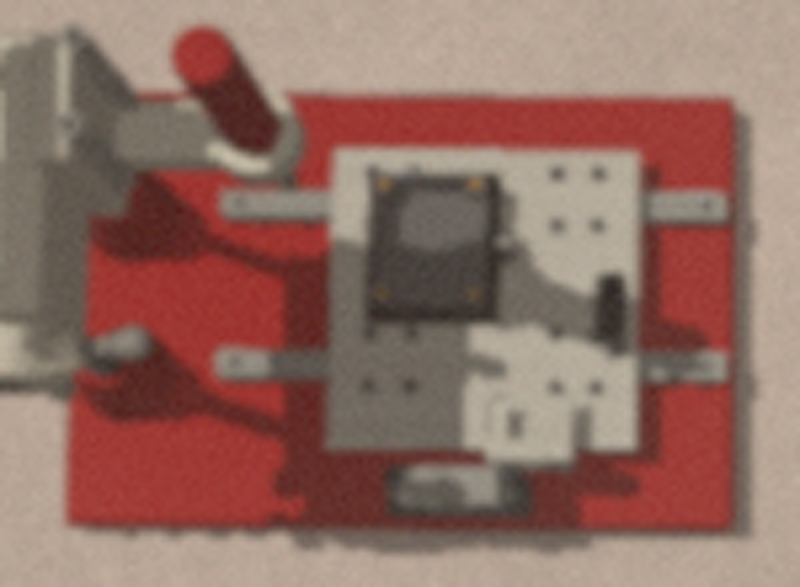

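```bash
cat > h.py <<'E'
import cv2,numpy as np
from workcell import readout, optics
def grab(n,tag=None):
    p=optics.camera_params(n); im,d=optics.grab_frame(n)
    if tag: cv2.imwrite(f"pics/{tag}.png",im[:,:,::-1]); np.savez(f"{tag}.npz",im=im,d=d,**p)
    return im,d,p
def load(tag):
    z=np.load(f"{tag}.npz"); return z['im'],z['d'],dict(mtx=z['mtx'],R=z['R'],t=z['t'])
def plane(p,uv,z):
    uv=np.atleast_2d(uv).astype(float); r=np.c_[uv,np.ones(len(uv))]@np.linalg.inv(p['mtx']).T@p['R']
    C=-p['R'].T@p['t']; s=(z-C[2])/r[:,2]; return C+r*s[:,None]
def deproj(p,uv,d):
    uv=np.atleast_2d(uv).astype(float); c=np.c_[uv,np.ones(len(uv))]@np.linalg.inv(p['mtx']).T*np.atleast_1d(d)[:,None]
    return (c-p['t'])@p['R']
def proj(p,X):
    c=np.atleast_2d(X)@p['R'].T+p['t']; q=c@p['mtx'].T; return q[:,:2]/q[:,2:]
def cloud(p,d):
    v,u=np.nonzero(d>0); return deproj(p,np.c_[u,v],d[v,u]),np.c_[u,v]
E
python3 - <<'E'
from h import *
im=np.load("top0im.npy"); d=np.load("top0.npy"); p=optics.camera_params("top")
np.savez("top0.npz",im=im,d=d,**p)
for n in("wrist",): grab(n,"wrist0"); print(optics.camera_params(n))
X,uv=cloud(p,d); c=im[uv[:,1],uv[:,0]].astype(int)
red=(c[:,0]>90)&(c[:,1]<70)&(c[:,2]<70)&(abs(X[:,2]-18)<12)
print(red.sum(),np.median(X[red],0))
W=plane(p,uv[red],18)[:,:2].astype(np.float32)
for i in (0,1): print(np.percentile(W[:,i],[0.2,50,99.8]))
print(cv2.minAreaRect(W))
# table z
t=(abs(uv[:,0]-300)<30)&(abs(uv[:,1]-300)<20); print("table",np.median(X[t],0))
# bits above table in cradles
for (u0,u1,v0,v1) in ((330,368,200,255),(380,415,205,260)):
    s=(uv[:,0]>u0)&(uv[:,0]<u1)&(uv[:,1]>v0)&(uv[:,1]<v1)
    f=s&(X[:,2]>4)&(X[:,2]<14); 
    print('foot',cv2.minAreaRect(X[f][:,:2].astype(np.float32)))
    g=s&(X[:,2]>38)&(X[:,2]<62); Y=X[g]; m=Y.mean(0); e=np.linalg.svd(Y[:,:2]-m[:2])[2][0]; print('pin',g.sum(),m,np.degrees(np.arctan2(e[1],e[0])),np.percentile((Y[:,:2]-m[:2])@e,[1,99]))
E
```

```text
{'mtx': array([[368.16633128,   0.        , 278.68548502],
       [  0.        , 368.16633128, 205.3960914 ],
       [  0.        ,   0.        ,   1.        ]]), 'R': array([[ 0.41205353,  0.91115824, -0.00159747],
       [ 0.88599621, -0.40026408,  0.23409267],
       [ 0.21265606, -0.09787407, -0.97221297]]), 't': array([-573.52538973,  -27.94162656,  388.86091822])}
4389 [618.23043649 178.24168943  17.5445725 ]
[528.91114014 618.43444824 743.108271  ]
[-28.02054178 178.15727234 293.81845386]
((635.9711303710938, 133.25820922851562), (212.61085510253906, 323.60418701171875), 0.4979436695575714)
table [318.72922604 -64.24543749  -0.36497059]
foot ((515.322998046875, -187.29281616210938), (79.73002624511719, 127.61724090576172), 84.78960418701172)
pin 156 [ 498.40661779 -190.94275677   52.96758484] -168.98961478436829 [-33.38708979  41.74452509]
foot ((496.9225158691406, -322.1805725097656), (140.6101837158203, 87.45821380615234), 1.0089761018753052)
pin 224 [ 495.5382364  -315.3052034    52.76487455] 172.2899444895893 [-52.1089634  51.2959485]
```

View pics/wrist0.png

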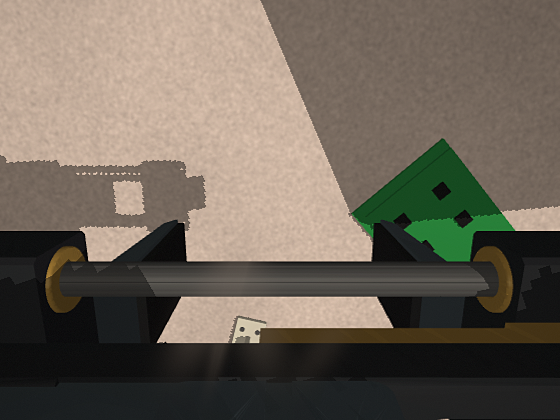

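```bash
python3 - <<'E'
from h import *
from scipy.spatial.transform import Rotation as Ro
s=readout.state(); p=optics.camera_params("wrist")
C=-p['R'].T@p['t']; T=Ro.from_euler('xyz',s['ee_rot'],degrees=True).as_matrix()
print(T.round(3)); print(T.T@(C-s['ee_pos'])); print((T.T@p['R'].T).round(3))
E
```

```text
[[-0.001  0.413  0.911]
 [-0.001  0.911 -0.413]
 [-1.    -0.001 -0.   ]]
[-156.34109755   -0.79462012  -64.47479237]
[[ 0.    -0.234  0.972]
 [ 1.     0.001 -0.   ]
 [-0.001  0.972  0.234]]
```

```bash
A='{"translation":[1.4,-3.5,0],"delta_rot":[0,0,-0.0818]}'; :
python3 -m creep '[{"translation":[1.4,-3.5,0],"delta_rot":[0,0,-0.0818]},{"translation":[1.4,-3.5,0],"delta_rot":[0,0,-0.0818]},{"translation":[1.4,-3.5,0],"delta_rot":[0,0,-0.0818]},{"translation":[1.4,-3.5,0],"delta_rot":[0,0,-0.0818]},{"translation":[1.4,-3.5,0],"delta_rot":[0,0,-0.0818]}]'
python3 -m creep '[{"translation":[1.4,-3.5,0],"delta_rot":[0,0,-0.0818]},{"translation":[1.4,-3.5,0],"delta_rot":[0,0,-0.0818]},{"translation":[1.4,-3.5,0],"delta_rot":[0,0,-0.0818]},{"translation":[1.4,-3.5,0],"delta_rot":[0,0,-0.0818]},{"translation":[1.4,-3.5,0],"delta_rot":[0,0,-0.0818]}]'
python3 -m creep '[{"translation":[1.4,-3.5,0],"delta_rot":[0,0,-0.0818]},{"translation":[1.4,-3.5,0],"delta_rot":[0,0,-0.0818]},{"translation":[1.4,-3.5,0],"delta_rot":[0,0,-0.0818]},{"translation":[1.4,-3.5,0],"delta_rot":[0,0,-0.0818]}]'
```

```text
time_s: 0.57
ee_pos: [307.6, 346.9, 227.7]
ee_rot: [-62.4, 90.0, -110.4]
force: [0.4, 1.3, 0.6]
gripper_width: 91.0
time_s: 0.98
ee_pos: [377.6, 171.9, 228.0]
ee_rot: [88.6, 90.0, 17.1]
force: [0.7, 0.5, 0.0]
gripper_width: 91.4
time_s: 1.32
ee_pos: [433.6, 31.8, 228.0]
ee_rot: [117.7, 90.0, 27.4]
force: [0.5, 1.2, -0.1]
gripper_width: 90.9
```

```bash
python3 -m creep '[{"translation":[3.2,-1.3,0],"delta_rot":[0,0,0]},{"translation":[3.2,-1.3,0],"delta_rot":[0,0,0]},{"translation":[3.2,-1.3,0],"delta_rot":[0,0,0]},{"translation":[3.2,-1.3,0],"delta_rot":[0,0,0]},{"translation":[0,0,0],"delta_rot":[0,0,0]}]'
python3 - <<'E'
from h import *
from scipy.spatial.transform import Rotation as Ro
grab("wrist","w1"); s=readout.state(); print(s['ee_pos'],s['qpos'],Ro.from_euler('xyz',s['ee_rot'],degrees=True).as_matrix().round(4))
E
```

```text
time_s: 1.73
ee_pos: [566.6, -20.8, 226.8]
ee_rot: [68.8, 89.8, -21.3]
force: [1.4, 0.7, 0.7]
gripper_width: 91.0
[563.54545988 -19.53979829 226.66858726] [-3.14971372e+00  1.73802882e+01  9.11989950e+01 -8.67353334e-03
  7.14650043e+01 -3.02899357e+00] [[-8.0e-04  1.0e+00 -2.1e-03]
 [-1.0e-04 -2.1e-03 -1.0e+00]
 [-1.0e+00 -8.0e-04  1.0e-04]]
```

View pics/w1.png

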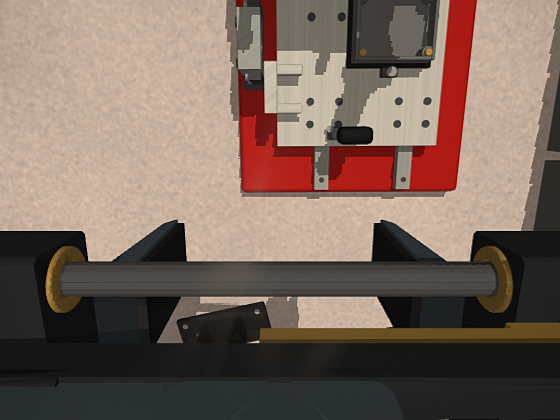

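```bash
python3 - <<'E'
from h import *
im,d,p=load("w1")
g=im.astype(int); red=((g[:,:,0]>60)&(g[:,:,1]<40)&(g[:,:,2]<40)&(g[:,:,0]>2.5*g[:,:,1])).astype(np.uint8); red[215:]=0
# bottom edge: lowest red pixel for columns 260..440
B=[];
for u in range(255,445):
    v=np.nonzero(red[:,u])[0]
    if len(v): B.append((u+0.0,v.max()+0.5))
L=[];R_=[]
for v in range(100,182):
    u=np.nonzero(red[v])[0]
    if len(u): L.append((u.min()-0.5,v)); R_.append((u.max()+0.5,v))
def fit(P):
    W=plane(p,P,18)[:,:2].astype(np.float32)
    l=cv2.fitLine(W,cv2.DIST_HUBER,0,.01,.01).ravel(); return l
for n,P in (("B",B),("L",L),("R",R_)):
    l=fit(P); print(n,l,np.degrees(np.arctan2(l[1],l[0])))
lb,ll,lr=fit(B),fit(L),fit(R_)
def inter(a,b):
    A=np.c_[a[:2],-b[:2]]; s=np.linalg.solve(A,b[2:]-a[2:]); return a[2:]+s[0]*a[:2]
print(inter(lb,ll),inter(lb,lr))
# black handle
X,uv=cloud(p,d)
s=(X[:,2]>78)&(X[:,2]<95)&(uv[:,1]>120)&(uv[:,1]<150)&(uv[:,0]>330)&(uv[:,0]<380); print('handle',s.sum(),X[s].mean(0),X[s].min(0),X[s].max(0))
print('bracket');s=(uv[:,0]>238)&(uv[:,0]<262)&(uv[:,1]<90)&(X[:,2]>60);print(s.sum(),np.percentile(X[s],[1,5,50,95,99],axis=0).round(1))
cv2.imwrite("pics/w1c.png",cv2.resize(im[0:200,220:470],(750,600),interpolation=cv2.INTER_CUBIC)[:,:,::-1])
im,d,p=load("top0");X,uv=cloud(p,d)
s=(uv[:,0]>120)&(uv[:,0]<300)&(uv[:,1]>105)&(uv[:,1]<230)&(X[:,2]>140)
for k in range(140,330,20):
    q=s&(X[:,2]>k)&(X[:,2]<k+20); 
    if q.sum(): print(k,q.sum(),X[q].min(0).round(),X[q].max(0).round())
E
```

```text
B [ 9.9998426e-01  5.6093251e-03  6.3068866e+02 -2.9984522e+01] 0.32139236
L [ 3.0271523e-03 -9.9999541e-01  5.3010022e+02  1.6580334e+01] -89.82655
R [ 3.5613263e-03 -9.9999368e-01  7.4609863e+02  1.9986784e+01] -89.795944
[530.24286  -30.547964] [746.2743   -29.336155]
handle 614 [628.06886622  28.87473778  86.50339272] [615.05493751  21.86620015  78.23057025] [643.22520991  35.36298772  90.29486479]
bracket
1689 [[536.5  72.4  61.7]
 [537.5  75.7  65.4]
 [545.5 101.9  71.7]
 [552.8 127.9  73. ]
 [553.2 130.7  73.7]]
140 11 [570. 260. 144.] [578. 269. 157.]
160 8 [643. 161. 178.] [664. 243. 180.]
180 300 [565. 157. 180.] [689. 281. 200.]
200 337 [562. 157. 200.] [692. 287. 220.]
220 535 [563. 164. 220.] [688. 311. 240.]
240 813 [566. 164. 240.] [698. 320. 260.]
260 262 [642. 164. 260.] [692. 248. 280.]
280 409 [583. 164. 280.] [701. 288. 300.]
300 894 [583. 168. 300.] [701. 287. 305.]
```

View pics/w1c.png

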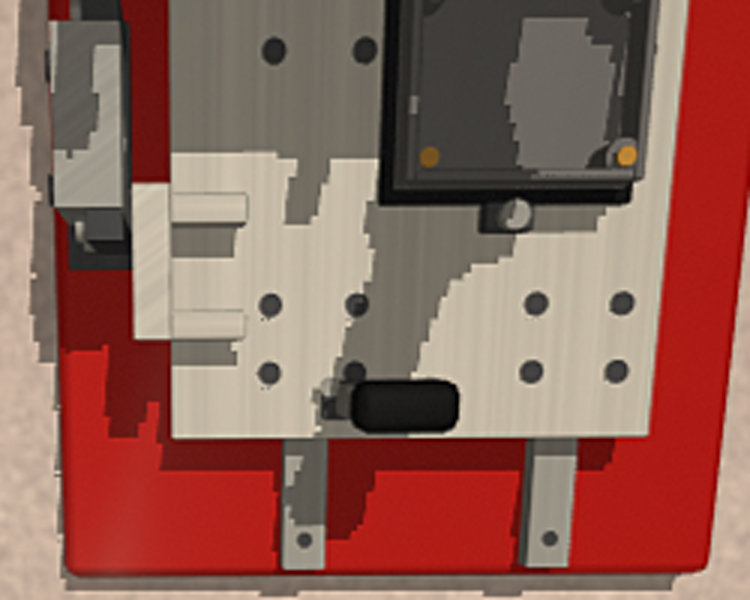

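```bash
python3 -m creep '[{"translation":[1.6,0.25,0],"delta_rot":[0,0,0]},{"translation":[1.6,0.25,-3.0],"delta_rot":[0,0,0]},{"translation":[1.6,0.25,-3.6],"delta_rot":[0,0,0]},{"translation":[1.6,0.25,-3.6],"delta_rot":[0,0,0]},{"translation":[0,0,-3.6],"delta_rot":[0,0,0]}]' -1 20
python3 -m creep '[{"translation":[0,0,-1.4],"delta_rot":[0,0,0]},{"translation":[0,0,0],"delta_rot":[0,0,0]}]'
python3 - <<'E'
from h import *
grab("wrist","w2"); grab("scene","s2"); s=readout.state(); print(s['ee_pos'],s['force'],s['gripper_width'])
im=load("s2")[0]; cv2.imwrite("pics/s2c.png",cv2.resize(im[70:280,250:420],(486,600),interpolation=cv2.INTER_CUBIC)[:,:,::-1])
E
```

```text
time_s: 2.2
ee_pos: [627.4, -7.4, 88.9]
ee_rot: [94.7, 89.8, 4.7]
force: [1.2, -0.2, -0.4]
gripper_width: 60.7
time_s: 2.37
ee_pos: [621.4, -7.6, 71.4]
ee_rot: [-92.3, 89.4, 177.7]
force: [-0.4, -0.2, 0.0]
gripper_width: 46.8
[624.96400104  -7.89561346  76.22494915] [ 0.86347163 -0.8089431   0.26429015] 39.61443942735759
```

View pics/w2.png

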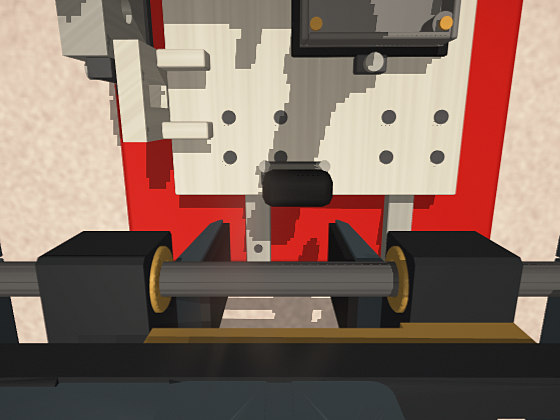

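View pics/s2c.png

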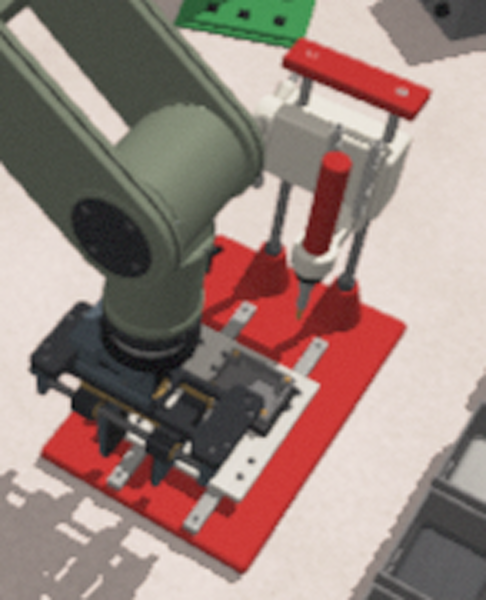

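```bash
python3 -m creep '[{"translation":[0.2,0.4,-0.2],"delta_rot":[0,0,0]},{"translation":[0,0.4,0],"delta_rot":[0,0,0]},{"translation":[0,0.3,0],"delta_rot":[0,0,0]},{"translation":[0,0.3,0],"delta_rot":[0,0,0]},{"translation":[0,0.3,0],"delta_rot":[0,0,0]}]'
python3 -m creep '[{"translation":[0,0.4,0],"delta_rot":[0,0,0]},{"translation":[0,0.4,0],"delta_rot":[0,0,0]},{"translation":[0,0.4,0],"delta_rot":[0,0,0]},{"translation":[0,0.4,0],"delta_rot":[0,0,0]},{"translation":[0,0.4,0],"delta_rot":[0,0,0]}]'
```

```text
time_s: 2.88
ee_pos: [627.2, 8.3, 74.7]
ee_rot: [-0.6, 89.9, -90.6]
force: [-2.4, -2.6, -0.2]
gripper_width: 6.3
time_s: 3.3
ee_pos: [627.3, 29.0, 73.9]
ee_rot: [-65.3, 90.0, -155.4]
force: [-1.3, -4.1, 1.1]
gripper_width: 0.2
```

```bash
python3 -m creep '[{"translation":[0,0.3,0],"delta_rot":[0,0,0]},{"translation":[0,0.3,0],"delta_rot":[0,0,0]},{"translation":[0,0.3,0],"delta_rot":[0,0,0]}]'
python3 -m creep '[{"translation":[0,0.15,0],"delta_rot":[0,0,0]},{"translation":[0,0.15,0],"delta_rot":[0,0,0]},{"translation":[0,0.15,0],"delta_rot":[0,0,0]}]'
```

```text
time_s: 3.55
ee_pos: [627.4, 38.0, 73.9]
ee_rot: [-73.4, 90.0, -163.4]
force: [-2.3, -3.2, 1.4]
gripper_width: 0.5
time_s: 3.8
ee_pos: [627.4, 42.3, 73.9]
ee_rot: [-69.6, 90.0, -159.6]
force: [-2.3, -3.6, 0.6]
gripper_width: 0.6
```

```bash
python3 -m creep '[{"translation":[0,0.1,0],"delta_rot":[0,0,0]},{"translation":[0,0.1,0],"delta_rot":[0,0,0]}]'
```

```text
time_s: 3.97
ee_pos: [627.4, 43.0, 74.0]
ee_rot: [-2.7, 89.9, -92.6]
force: [-2.9, -9.2, 1.8]
gripper_width: 0.5
```

```bash
python3 -m creep '[{"translation":[0,0.1,0],"delta_rot":[0,0,0]}]'; python3 -c "
from h import *
grab('wrist','w3'); s=readout.state(); print(s['ee_pos'],s['force'])"
```

```text
time_s: 4.05
ee_pos: [627.4, 43.0, 74.0]
ee_rot: [-2.2, 89.8, -92.1]
force: [-2.0, -11.4, 1.6]
gripper_width: 0.3
[627.44877234  42.97145337  73.9698323 ] [ -1.62601993 -10.15260604   1.04830275]
```

View pics/w3.png

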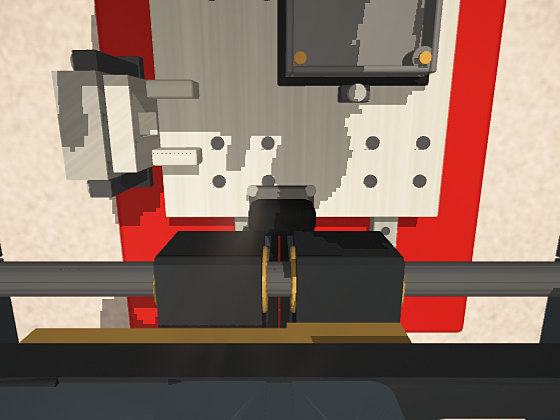

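```bash
python3 - <<'E'
from h import *
im,d,p=load("w3"); X,uv=cloud(p,d)
s=(uv[:,0]<130)&(uv[:,1]<210)&(uv[:,1]>40)&(X[:,2]>55)
H=np.histogram(X[s][:,2],bins=np.arange(55,85,1)); print(dict(zip(H[1],H[0])))
q=s&(X[:,2]>69)&(X[:,2]<77); Y=X[q]
for x0 in range(530,572,3):
    k=(Y[:,0]>=x0)&(Y[:,0]<x0+3)
    if k.sum()>5: print(x0,k.sum(),np.median(Y[k,2]).round(2),Y[k,1].min().round(1),Y[k,1].max().round(1))
cv2.imwrite("pics/w3c.png",cv2.resize(im[40:210,40:230],(670,600),interpolation=cv2.INTER_CUBIC)[:,:,::-1])
E
```

```text
{np.int64(55): np.int64(29), np.int64(56): np.int64(34), np.int64(57): np.int64(30), np.int64(58): np.int64(56), np.int64(59): np.int64(35), np.int64(60): np.int64(36), np.int64(61): np.int64(38), np.int64(62): np.int64(47), np.int64(63): np.int64(46), np.int64(64): np.int64(53), np.int64(65): np.int64(125), np.int64(66): np.int64(149), np.int64(67): np.int64(182), np.int64(68): np.int64(270), np.int64(69): np.int64(663), np.int64(70): np.int64(998), np.int64(71): np.int64(3357), np.int64(72): np.int64(2594), np.int64(73): np.int64(288), np.int64(74): np.int64(5), np.int64(75): np.int64(0), np.int64(76): np.int64(0), np.int64(77): np.int64(0), np.int64(78): np.int64(0), np.int64(79): np.int64(0), np.int64(80): np.int64(0), np.int64(81): np.int64(0), np.int64(82): np.int64(0), np.int64(83): np.int64(0)}
533 141 71.56 80.7 125.2
536 763 71.91 80.7 125.3
539 783 71.98 80.7 125.3
542 880 71.84 73.0 133.6
545 1007 71.73 72.7 133.6
548 1015 71.69 72.8 133.5
551 1163 71.38 72.7 133.7
554 224 71.4 74.2 132.2
557 692 71.69 83.8 123.9
560 667 71.7 84.3 123.8
563 530 71.7 84.4 123.9
566 40 71.66 112.4 123.9
```

View pics/w3c.png

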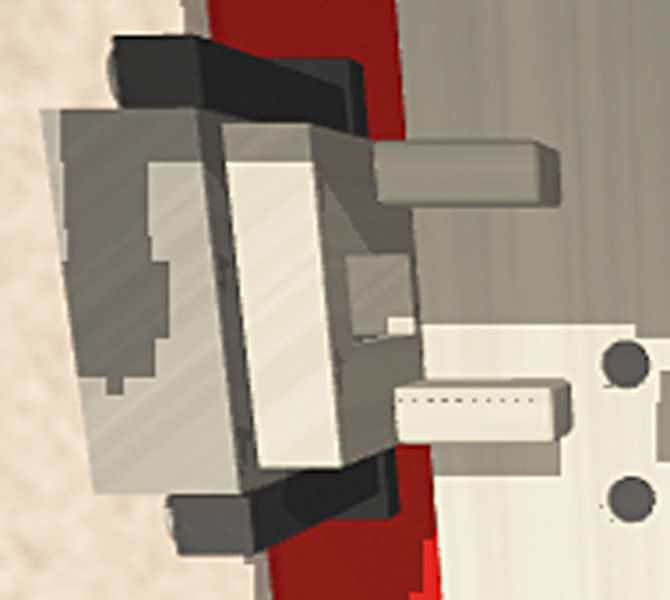

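```bash
python3 -m creep '[{"translation":[0,-1.5,0],"delta_rot":[0,0,0]},{"translation":[0,0,3.8],"delta_rot":[0,0,0]},{"translation":[-3.0,2.4,0],"delta_rot":[0,0,0]},{"translation":[-3.0,2.4,0],"delta_rot":[0,0,0]},{"translation":[-3.0,2.4,-0.6],"delta_rot":[0,0,0]}]'
python3 -m creep '[{"translation":[0,0,-1.0],"delta_rot":[0,0,0]},{"translation":[0,0,0],"delta_rot":[0,0,0]},{"translation":[0,0,0],"delta_rot":[0,0,0]}]'
```

```text
time_s: 4.52
ee_pos: [538.7, 103.0, 107.6]
ee_rot: [116.7, 89.6, 26.6]
force: [0.3, -0.7, -0.7]
gripper_width: 0.5
time_s: 4.77
ee_pos: [538.5, 102.3, 96.1]
ee_rot: [116.1, 89.9, 26.1]
force: [0.0, 0.6, 0.3]
gripper_width: 0.4
```

```bash
python3 -m creep '[{"translation":[0,0,-0.4],"delta_rot":[0,0,0]},{"translation":[0,0,-0.3],"delta_rot":[0,0,0]},{"translation":[0,0,-0.1],"delta_rot":[0,0,0]},{"translation":[0,0,0],"delta_rot":[0,0,0]}]'; python3 -m creep '[{"translation":[0,0,-0.1],"delta_rot":[0,0,0]},{"translation":[0,0,-0.05],"delta_rot":[0,0,0]}]';
```

```text
time_s: 5.1
ee_pos: [537.9, 101.7, 87.5]
ee_rot: [-95.0, 90.0, 174.9]
force: [0.4, -1.0, -0.2]
gripper_width: 0.5
time_s: 5.27
ee_pos: [537.8, 101.9, 86.5]
ee_rot: [91.5, 90.0, 1.5]
force: [-0.9, -1.2, 4.6]
gripper_width: 0.5
```

```bash
python3 -m creep '[{"translation":[0,0,-0.05],"delta_rot":[0,0,0]},{"translation":[0,0,0],"delta_rot":[0,0,0]}]'; python3 -c "
from h import *
s=readout.state(); print(s['ee_pos'],s['force'])"
```

```text
time_s: 5.43
ee_pos: [537.9, 102.0, 86.5]
ee_rot: [79.5, 89.9, -10.5]
force: [-0.4, -2.0, 3.8]
gripper_width: 0.7
[537.85940677 102.01663688  86.50806585] [-0.44141137 -2.03035695  3.77270484]
```

```bash
python3 -m creep '[{"translation":[0,0,3.5],"delta_rot":[0,0,0]},{"translation":[-0.2,-2.5,2.8],"delta_rot":[0,0,0]},{"translation":[-0.3,-4.0,1.1],"delta_rot":[0,0,0]},{"translation":[-0.3,-4.0,0],"delta_rot":[0,0,0]},{"translation":[-0.3,-4.0,0],"delta_rot":[0,0,0]}]' 0.0 30
python3 -m creep '[{"translation":[-0.3,-4.0,0],"delta_rot":[0,0,0]},{"translation":[-0.3,-4.0,0],"delta_rot":[0,0,0]},{"translation":[-0.3,-4.0,0],"delta_rot":[0,0,0]},{"translation":[-0.3,-4.0,0],"delta_rot":[0,0,0]},{"translation":[-0.3,-4.0,0],"delta_rot":[0,0,0]}]'
python3 -m creep '[{"translation":[-0.3,-4.0,0],"delta_rot":[0,0,0]},{"translation":[-0.3,-4.0,0],"delta_rot":[0,0,0]},{"translation":[-0.3,-4.0,0],"delta_rot":[0,0,0]},{"translation":[0,-2.0,0],"delta_rot":[0,0,0]},{"translation":[0,0,0],"delta_rot":[0,0,0]}]'
python3 -m creep '[{"translation":[0,0,0],"delta_rot":[0,0,0]},{"translation":[0,0,0],"delta_rot":[0,0,0]}]'
python3 -c "
from h import *
s=readout.state(); print(s['ee_pos'],s['force']); grab('wrist','w4')"
```

```text
time_s: 5.85
ee_pos: [526.9, -44.0, 161.3]
ee_rot: [86.0, 89.8, -3.9]
force: [0.0, 0.2, -0.3]
gripper_width: 30.9
time_s: 6.27
ee_pos: [511.0, -244.6, 160.0]
ee_rot: [110.2, 90.0, 20.1]
force: [1.0, 0.6, 0.3]
gripper_width: 45.6
time_s: 6.68
ee_pos: [502.0, -387.4, 159.4]
ee_rot: [20.4, 89.9, -69.8]
force: [-0.0, -1.0, -1.2]
gripper_width: 45.8
time_s: 6.85
ee_pos: [502.3, -381.8, 159.6]
ee_rot: [-156.8, 89.9, 113.2]
force: [-0.1, -0.0, -0.8]
gripper_width: 45.6
[ 502.32630734 -381.84253095  159.57028179] [-0.08852939 -0.03938295 -0.79972399]
```

View pics/w4.png

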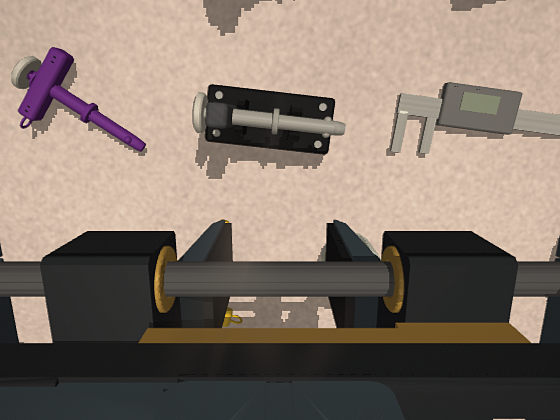

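```bash
python3 - <<'E'
from h import *
im,d,p=load("w4"); X,uv=cloud(p,d)
s=(uv[:,0]>185)&(uv[:,0]<355)&(uv[:,1]>75)&(uv[:,1]<160)
print('table',np.median(X[(uv[:,0]>200)&(uv[:,0]<340)&(uv[:,1]>170)&(uv[:,1]<200)],0))
f=s&(abs(X[:,2]-8)<3); r=cv2.minAreaRect(X[f][:,:2].astype(np.float32)); print('foot',r,np.median(X[f][:,2]))
g=s&(X[:,2]>50)&(X[:,2]<62)&(uv[:,0]>232)
Y=X[g]; 
# crest of the shank: top points
e=cv2.fitLine(Y[:,:2].astype(np.float32),cv2.DIST_HUBER,0,.01,.01).ravel(); print('line',e,np.degrees(np.arctan2(e[1],e[0])))
t=(Y[:,:2]-e[2:])@e[:2]; w=(Y[:,:2]-e[2:])@[-e[1],e[0]]
o=np.sign(e[0]); 
for a in np.arange(-70,70,4):
    k=(t>=a)&(t<a+4)
    if k.sum()>3: print(a,k.sum(),'xy',(e[2:]+(a+2)*e[:2]).round(1),'z',np.percentile(Y[k,2],98).round(1),'w',w[k].min().round(1),w[k].max().round(1))
# T-bar + button
h=s&(X[:,2]>62); Z=X[h]; tt=(Z[:,:2]-e[2:])@e[:2]; print('T',h.sum(),Z.mean(0),np.percentile(tt,[1,5,50,95,99]),Z[:,2].max())
cv2.imwrite("pics/w4c.png",cv2.resize(im[70:170,180:360],(800,444),interpolation=cv2.INTER_CUBIC)[:,:,::-1])
E
```

```text
table [ 4.95253154e+02 -3.75237832e+02 -3.67772560e-01]
foot ((494.4964599609375, -319.7658386230469), (45.80120849609375, 103.62313842773438), 83.76612091064453) 7.524885187581213
line [ 9.9394536e-01 -1.0987547e-01  5.0920551e+02 -3.2126605e+02] -6.3081365
-42 12 xy [ 469.4 -316.9] z 55.2 w -5.3 4.9
-38 98 xy [ 473.4 -317.3] z 55.7 w -9.3 9.3
-34 101 xy [ 477.4 -317.8] z 56.2 w -8.9 8.9
-30 94 xy [ 481.4 -318.2] z 56.1 w -5.5 5.3
-26 87 xy [ 485.4 -318.6] z 55.9 w -5.3 5.3
-22 92 xy [ 489.3 -319.1] z 56.1 w -5.5 5.1
-18 93 xy [ 493.3 -319.5] z 55.9 w -5.5 5.3
-14 100 xy [ 497.3 -319.9] z 58.4 w -8.4 8.0
-10 127 xy [ 501.3 -320.4] z 59.3 w -8.3 8.3
-6 86 xy [ 505.2 -320.8] z 55.2 w -5.0 4.8
-2 85 xy [ 509.2 -321.3] z 55.4 w -8.5 8.0
2 106 xy [ 513.2 -321.7] z 55.2 w -9.2 9.0
6 105 xy [ 517.2 -322.1] z 56.0 w -9.5 8.8
10 83 xy [ 521.1 -322.6] z 55.6 w -4.8 4.9
14 82 xy [ 525.1 -323. ] z 55.7 w -4.9 4.8
18 78 xy [ 529.1 -323.5] z 55.3 w -5.0 4.8
22 91 xy [ 533.1 -323.9] z 55.6 w -6.5 6.6
26 114 xy [ 537.  -324.3] z 55.0 w -7.1 6.9
30 80 xy [ 541.  -324.8] z 55.3 w -5.4 5.0
34 73 xy [ 545.  -325.2] z 54.9 w -4.9 4.8
38 30 xy [ 549.  -325.7] z 54.4 w -3.7 3.9
T 745 [ 461.68024809 -316.06311438   75.30538855] [-63.66992514 -62.41138414 -46.18301955 -39.05470336 -38.89836159] 81.67995000677645
```

View pics/w4c.png

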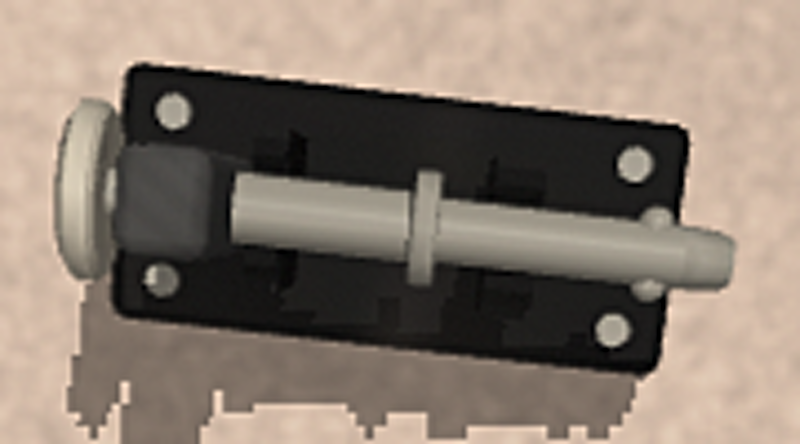

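```bash
python3 -m creep '[{"translation":[-1.5,2.2,-1.5],"delta_rot":[0,0,-0.05]},{"translation":[-1.5,2.2,-1.5],"delta_rot":[0,0,-0.058]},{"translation":[-1.54,2.23,-1.9],"delta_rot":[0,0,0]},{"translation":[0,0,0],"delta_rot":[0,0,0]},{"translation":[0,0,0],"delta_rot":[0,0,0]}]'
python3 - <<'E'
from h import *
from scipy.spatial.transform import Rotation as Ro
for i in range(1):
    s=readout.state(); M=Ro.from_euler('xyz',s['ee_rot'],degrees=True).as_matrix(); print(s['ee_pos'],M[:,1],s['gripper_width'])
grab("wrist","w5")
s=readout.state();print(s['ee_pos'])
E
```

```text
time_s: 7.32
ee_pos: [455.8, -313.6, 110.2]
ee_rot: [-123.3, 89.8, 140.7]
force: [0.8, 0.3, 0.9]
gripper_width: 45.5
[ 455.79169487 -313.55242248  110.24260621] [ 0.99444826 -0.10519097 -0.0027411 ] 45.486441652090086
[ 457.66992216 -315.41974596  111.49154535]
```

View pics/w5.png

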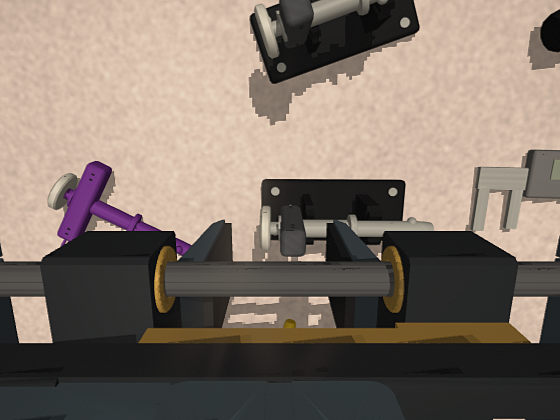

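```bash
python3 -m creep '[{"translation":[-0.05,0,-2.0],"delta_rot":[0,0,0]},{"translation":[0,0,-1.2],"delta_rot":[0,0,0]},{"translation":[0,0,0],"delta_rot":[0,0,0]},{"translation":[0,0,0],"delta_rot":[0,0,0]},{"translation":[0,0,0],"delta_rot":[0,0,0]}]'
```

```text
time_s: 7.78
ee_pos: [458.0, -317.4, 80.2]
ee_rot: [61.4, 89.8, -34.8]
force: [-0.8, 0.4, 0.6]
gripper_width: 45.5
```

```bash
python3 -m creep '[{"translation":[0,0,-0.7],"delta_rot":[0,0,0]},{"translation":[0,0,0],"delta_rot":[0,0,0]},{"translation":[0,0,0],"delta_rot":[0,0,0]},{"translation":[0,0,0],"delta_rot":[0,0,0]}]'; python3 -m creep '[{"translation":[0,0,0],"delta_rot":[0,0,0]}]'
```

```text
time_s: 8.12
ee_pos: [456.7, -316.6, 72.1]
ee_rot: [70.7, 90.0, -25.5]
force: [-0.5, -0.5, -0.1]
gripper_width: 45.3
time_s: 8.2
ee_pos: [456.7, -316.7, 72.2]
ee_rot: [67.2, 90.0, -29.0]
force: [-0.6, 0.6, 0.2]
gripper_width: 45.2
```

```bash
python3 -m creep '[{"translation":[0,0.12,-0.03],"delta_rot":[0,0,0]},{"translation":[0,0,0],"delta_rot":[0,0,0]},{"translation":[0,0,0],"delta_rot":[0,0,0]},{"translation":[0,0,0],"delta_rot":[0,0,0]},{"translation":[0,0,0],"delta_rot":[0,0,0]}]' -0.75 30; python3 -m creep '[{"translation":[0,0,0],"delta_rot":[0,0,0]},{"translation":[0,0,0],"delta_rot":[0,0,0]},{"translation":[0,0,0],"delta_rot":[0,0,0]}]'
```

```text
time_s: 8.62
ee_pos: [456.6, -315.3, 71.6]
ee_rot: [153.8, 90.0, 57.6]
force: [-0.5, 1.2, -0.6]
gripper_width: 20.3
time_s: 8.87
ee_pos: [456.6, -315.3, 71.6]
ee_rot: [144.9, 90.0, 48.7]
force: [0.3, 0.8, -0.4]
gripper_width: 20.4
```

```bash
python3 -m creep '[{"translation":[0,0,0.5],"delta_rot":[0,0,0]},{"translation":[0,0,1.0],"delta_rot":[0,0,0]},{"translation":[0,0,2.0],"delta_rot":[0,0,0]},{"translation":[0,0,2.0],"delta_rot":[0,0,0]},{"translation":[0,0,2.0],"delta_rot":[0,0,0]}]'; python3 -m creep '[{"translation":[0,0,1.0],"delta_rot":[0,0,0]},{"translation":[0,0,0],"delta_rot":[0,0,0]},{"translation":[0,0,0],"delta_rot":[0,0,0]}]'
python3 - <<'E'
from h import *
grab("wrist","w6"); grab("scene","s6")
im=load("s6")[0]; cv2.imwrite("pics/s6c.png",cv2.resize(im[200:340,80:260],(770,600),interpolation=cv2.INTER_CUBIC)[:,:,::-1])
E
```

```text
time_s: 9.28
ee_pos: [456.5, -315.3, 148.2]
ee_rot: [36.1, 90.0, -60.1]
force: [0.1, 0.2, -0.5]
gripper_width: 20.1
time_s: 9.53
ee_pos: [456.5, -315.3, 157.0]
ee_rot: [60.7, 90.0, -35.5]
force: [-0.8, -0.1, -1.4]
gripper_width: 20.4
```

View pics/w6.png

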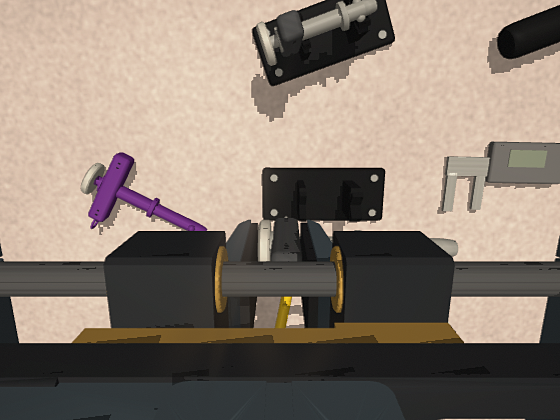

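View pics/s6c.png

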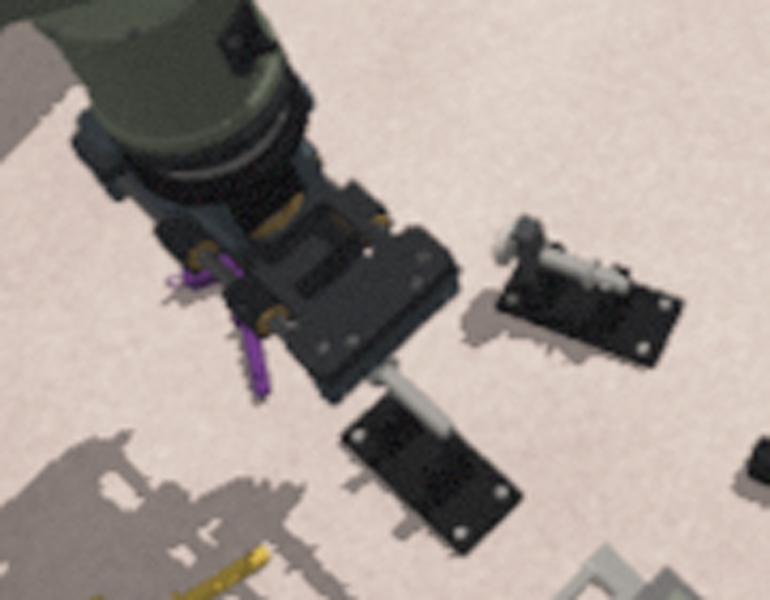

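```bash
python3 - <<'E'
from h import *
from scipy.spatial.transform import Rotation as Ro
s=readout.state(); T=s['ee_pos']; j=Ro.from_euler('xyz',s['ee_rot'],degrees=True).as_matrix()[:,1]; print(j)
j=j/np.linalg.norm(j)
im,d,p=load("w6")
print(proj(p,[T+89.5*j+[0,0,-21.6],T+42.5*j-[0,0,21.6]]))
X,uv=cloud(p,d); k=(uv[:,0]>385)&(uv[:,0]<465)&(uv[:,1]>235)&(uv[:,1]<262)&(X[:,2]>100)&(X[:,2]<150)
Y=X[k]-T; a=Y@j; print(k.sum(),a.max(),Y[:,2].max()); 
im,d,p=load("s6")
print(proj(p,[T+89.5*j+[0,0,-21.6],T+42.5*j-[0,0,21.6]]))
X,uv=cloud(p,d); k=(uv[:,0]>160)&(uv[:,0]<190)&(uv[:,1]>270)&(uv[:,1]<305)&(X[:,2]>110)
Y=X[k]-T; a=Y@j; n=np.cross([0,0,1],j); 
for q in range(40,95,6):
    m=(a>q)&(a<q+6); 
    if m.sum()>2: print(q,m.sum(),np.percentile(Y[m,2],95).round(1),(Y[m]@n).mean().round(1))
print(a.max())
im2=im.copy()
E
```

```text
[ 0.9941514  -0.10797544 -0.00207344]
[[449.26377924 244.75182387]
 [358.06464524 244.71394638]]
291 91.27068445476792 -13.117181733357683
[[184.7019903  300.79736473]
 [169.57962296 286.97118683]]
40 24 -12.2 0.9
46 12 -14.3 1.4
52 13 -13.9 0.3
58 14 -14.4 0.6
64 12 -12.9 -0.1
70 19 109.7 -1.6
76 94 108.7 -4.7
82 108 108.7 -4.7
88 88 108.4 -8.0
91.42588370506861
```

```bash
python3 - <<'E'
from h import *
from scipy.spatial.transform import Rotation as Ro
s=readout.state(); T=s['ee_pos']; j=Ro.from_euler('xyz',s['ee_rot'],degrees=True).as_matrix()[:,1]; n=np.cross([0,0,1],j)
im,d,p=load("w6")
X,uv=cloud(p,d); k=(uv[:,0]>385)&(uv[:,0]<475)&(uv[:,1]>232)&(uv[:,1]<265)&(X[:,2]>100)&(X[:,2]<160)
Y=X[k]-T; a=Y@j;
for q in range(58,95,3):
    m=(a>q)&(a<q+3); 
    if m.sum()>2: print(q,m.sum(),np.percentile(Y[m,2],[50,95]).round(1),np.percentile(Y[m]@n,[2,50,98]).round(1))
cv2.imwrite("pics/w6c.png",cv2.resize(im[200:280,330:480],(750,400),interpolation=cv2.INTER_CUBIC)[:,:,::-1])
E
```

```text
76 4 [-18.2 -17.2] [4.  4.3 4.7]
79 47 [-17.3 -15. ] [1.4 3.6 4.7]
82 66 [-16.2 -14.3] [-0.4  2.5  4.4]
85 92 [-15.6 -14.2] [-2.2  1.7  4.1]
88 77 [-15.8 -14.5] [-3.6  0.4  3.5]
91 5 [-16.7 -16.4] [-3.   0.1  2.7]
```

View pics/w6c.png

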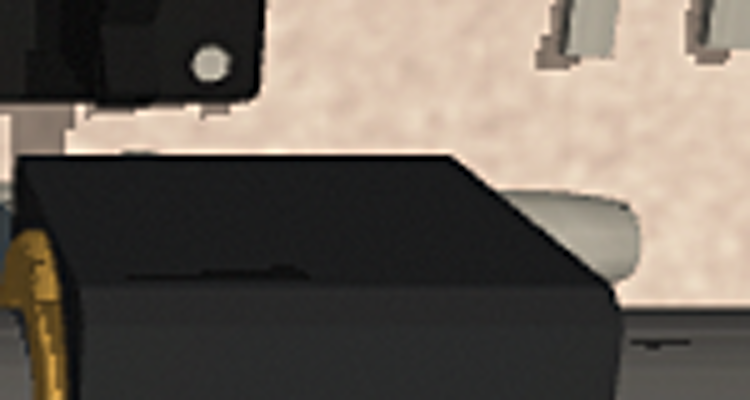

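```bash
python3 - <<'E'
from h import *
from scipy.spatial.transform import Rotation as Ro
s=readout.state(); T=s['ee_pos']; j=Ro.from_euler('xyz',s['ee_rot'],degrees=True).as_matrix()[:,1]; n=np.cross([0,0,1],j)
im,d,p=load("s6"); X,uv=cloud(p,d)
k=(X[:,0]>537)&(X[:,0]<551)&(X[:,1]>83)&(X[:,1]<123)&(X[:,2]>60)&(X[:,2]<85); print('brk top scene',k.sum(),np.percentile(X[k,2],[25,50,75]))
k=(X[:,0]>558)&(X[:,0]<565)&(X[:,1]>86)&(X[:,1]<122)&(X[:,2]>60)&(X[:,2]<85); print('lug top scene',k.sum(),np.median(X[k,2]))
f=(abs(X[:,0]-495)<50)&(abs(X[:,1]+320)<25)&(abs(X[:,2]-8)<6); print('foot',np.median(X[f,2]),f.sum())
k=(uv[:,0]>155)&(uv[:,0]<192)&(uv[:,1]>275)&(uv[:,1]<310)&(X[:,2]>110)&(X[:,2]<165)
Y=X[k]-T; a=Y@j;w=Y@n
for q in range(44,94,4):
    m=(a>q)&(a<q+4)&(abs(w)<9)&(Y[:,2]<-5)
    if m.sum()>2: print(q,m.sum(),np.median(Y[m,2]).round(1),Y[m,2].max().round(1),w[m].min().round(1),w[m].max().round(1))
im,d,p=load("w6"); X,uv=cloud(p,d)
f=(abs(X[:,0]-495)<50)&(abs(X[:,1]+320)<25)&(abs(X[:,2]-8)<6); print('foot w',np.median(X[f,2]),f.sum(), cv2.minAreaRect(X[f][:,:2].astype(np.float32)))
E
```

```text
brk top scene 65 [71.64373744 73.08260148 73.89774992]
lug top scene 32 72.61717837227283
foot 8.288107212790019 550
44 9 -16.9 -14.7 -2.8 5.6
48 9 -15.5 -14.2 -3.3 5.5
52 8 -15.4 -13.7 -3.4 4.9
56 9 -16.0 -14.0 -3.2 5.1
60 10 -16.6 -14.2 -3.7 4.7
64 6 -15.5 -11.8 -3.7 4.6
68 10 -14.6 -13.5 -4.0 4.3
72 10 -16.8 -14.5 -3.7 6.1
76 9 -15.6 -13.7 -3.0 5.4
80 7 -14.6 -13.9 -3.1 3.5
84 10 -16.0 -12.6 -3.1 5.2
88 11 -18.0 -12.5 -2.9 5.5
foot w 7.524664393392705 5000 ((494.79779052734375, -319.7800598144531), (45.95551300048828, 103.44280242919922), 83.99173736572266)
```

```bash
python3 -m creep '[{"translation":[-0.2,1.0,2.0],"delta_rot":[0,0,0.02]},{"translation":[-0.2,2.0,1.0],"delta_rot":[0,0,0.03]},{"translation":[-0.2,3.0,0],"delta_rot":[0,0,0.03]},{"translation":[-0.2,3.5,0],"delta_rot":[0,0,0.0325]},{"translation":[-0.2,3.5,0],"delta_rot":[0,0,0]}]'
python3 -m creep '[{"translation":[-0.2,3.5,0],"delta_rot":[0,0,0]},{"translation":[-0.2,3.5,0],"delta_rot":[0,0,0]},{"translation":[-0.2,3.5,0],"delta_rot":[0,0,0]},{"translation":[-0.2,3.5,0],"delta_rot":[0,0,0]},{"translation":[-0.2,3.5,-1.0],"delta_rot":[0,0,0]}]'
python3 -m creep '[{"translation":[-0.2,3.5,-2.0],"delta_rot":[0,0,0]},{"translation":[-0.1,3.0,-2.5],"delta_rot":[0,0,0]},{"translation":[0,2.5,-2.5],"delta_rot":[0,0,0]},{"translation":[0,1.6,-2.0],"delta_rot":[0,0,0]},{"translation":[0,0.7,-1.2],"delta_rot":[0,0,0]}]'
python3 -m creep '[{"translation":[0,0,0],"delta_rot":[0,0,0]},{"translation":[0,0,0],"delta_rot":[0,0,0]},{"translation":[0,0,0],"delta_rot":[0,0,0]}]'
python3 - <<'E'
from h import *
from scipy.spatial.transform import Rotation as Ro
s=readout.state(); print(s['ee_pos'],s['force'],s['torque'],s['gripper_width'],Ro.from_euler('xyz',s['ee_rot'],degrees=True).as_matrix().round(4))
grab("wrist","w7"); grab("scene","s7")
im=load("s7")[0]; cv2.imwrite("pics/s7c.png",cv2.resize(im[150:270,230:370],(700,600),interpolation=cv2.INTER_CUBIC)[:,:,::-1])
E
```

```text
time_s: 10.05
ee_pos: [445.6, -184.1, 185.4]
ee_rot: [-118.6, 89.9, 151.7]
force: [1.5, -0.1, -1.8]
gripper_width: 20.5
time_s: 10.47
ee_pos: [436.7, -8.8, 176.9]
ee_rot: [90.3, 89.9, 0.5]
force: [0.8, -0.1, -1.8]
gripper_width: 20.4
time_s: 10.88
ee_pos: [431.2, 104.3, 71.6]
ee_rot: [-83.0, 89.7, -172.6]
force: [0.3, -0.8, -1.6]
gripper_width: 20.2
time_s: 11.13
ee_pos: [433.8, 102.3, 74.9]
ee_rot: [40.5, 90.0, -49.2]
force: [0.1, -0.3, -0.7]
gripper_width: 20.0
[433.82468071 102.27036999  74.86730421] [ 0.09289102 -0.26172421 -0.72456436] [-0.05832416  0.12057151  0.00839695] 20.029966316597324 [[ 2.e-04  1.e+00  4.e-03]
 [-2.e-04  4.e-03 -1.e+00]
 [-1.e+00  2.e-04  2.e-04]]
```

View pics/w7.png

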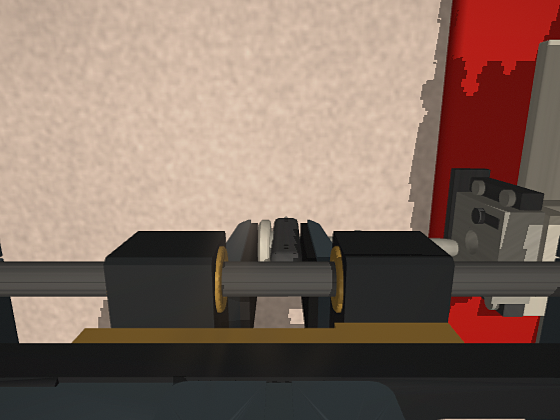

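View pics/s7c.png

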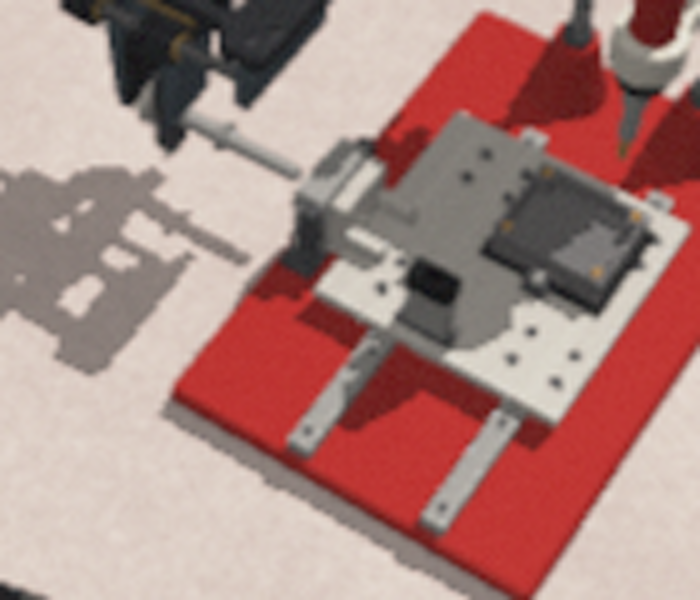

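```bash
python3 - <<'E'
from h import *
im,d,p=load("w7"); X,uv=cloud(p,d)
cv2.imwrite("pics/w7c.png",cv2.resize(im[160:320,400:560],(800,800)[:2],interpolation=cv2.INTER_CUBIC)[:600*1,:,::-1])
T=np.array([433.82,102.27,74.87])
k=(uv[:,0]>420)&(uv[:,0]<470)&(uv[:,1]>230)&(uv[:,1]<262)&(X[:,2]>30)&(X[:,2]<70)&(X[:,0]<530)
Y=X[k]
for q in range(500,532,3):
    m=(Y[:,0]>=q)&(Y[:,0]<q+3)
    if m.sum()>2: print(q,m.sum(),np.percentile(Y[m,2],[50,90,98]).round(1),np.percentile(Y[m,1],[1,99]).round(1))
k=(X[:,0]>530)&(X[:,0]<552)&(X[:,1]>80)&(X[:,1]<126)&(X[:,2]>66)&(X[:,2]<80)
print('brk top',k.sum(),np.percentile(X[k],[2,50,98],axis=0))
print(proj(p,[[523.3,102.6,53.3],[535.4,103,48.5],[535.4,108.5,48.5],[535.4,103,54],[535.4,80.5,72.5],[535.4,125.5,72.5]]))
E
```

```text
509 7 [55.2 56.8 57.3] [106.5 107.4]
512 43 [56.4 58.2 58.6] [104.4 107.4]
515 71 [57.4 58.6 59.5] [102.  107.2]
518 93 [57.9 58.8 59.2] [ 99.8 107.2]
521 76 [57.1 58.3 58.9] [ 99.2 106.8]
brk top 2514 [[534.95144508  81.45265059  66.62373864]
 [541.95105809 113.50459827  71.59433117]
 [551.64076946 125.79529957  72.91814241]]
[[452.39594018 246.61329004]
 [471.40638951 242.85369839]
 [472.76267674 232.82104105]
 [476.89795358 246.46461006]
 [491.03091266 304.73453171]
 [505.24221726 212.96602833]]
```

View pics/w7c.png

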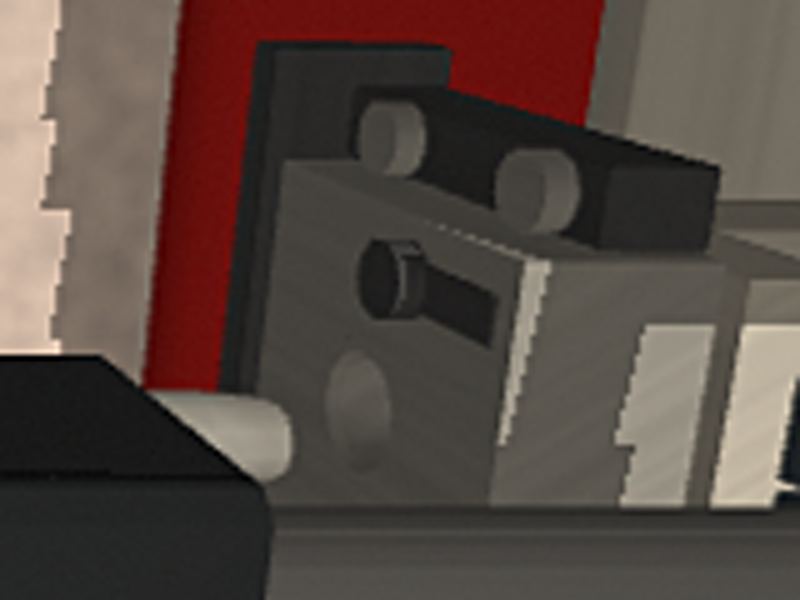

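```bash
python3 -m creep '[{"translation":[0,0.05,-0.48],"delta_rot":[0,0.026,0]},{"translation":[0,0,0],"delta_rot":[0,0,0]},{"translation":[0,0,0],"delta_rot":[0,0,0]},{"translation":[0,0,0],"delta_rot":[0,0,0]}]'
python3 - <<'E'
from h import *
from scipy.spatial.transform import Rotation as Ro
s=readout.state(); T=s['ee_pos']; M=Ro.from_euler('xyz',s['ee_rot'],degrees=True).as_matrix(); print(T,s['force'],s['gripper_width'],M.round(4))
im,d,p=grab("wrist","w8");X,uv=cloud(p,d)
cv2.imwrite("pics/w8c.png",cv2.resize(im[180:290,410:560],(818,600),interpolation=cv2.INTER_CUBIC)[:,:,::-1])
k=(uv[:,0]>420)&(uv[:,0]<470)&(uv[:,1]>225)&(uv[:,1]<262)&(X[:,2]>30)&(X[:,2]<70)&(X[:,0]<530)
Y=X[k]
for q in range(500,532,3):
    m=(Y[:,0]>=q)&(Y[:,0]<q+3)
    if m.sum()>2: print(q,m.sum(),np.percentile(Y[m,2],[50,90,98]).round(1),np.percentile(Y[m,1],[1,99]).round(1))
k=(X[:,0]>530)&(X[:,0]<552)&(X[:,1]>80)&(X[:,1]<126)&(X[:,2]>66)&(X[:,2]<80)
print('brk top',k.sum(),np.percentile(X[k],[2,50,98],axis=0))
E
```

```text
time_s: 11.57
ee_pos: [433.8, 102.9, 70.0]
ee_rot: [-90.3, 88.5, 179.9]
force: [-0.6, -0.2, -1.9]
gripper_width: 20.3
[433.82520895 102.92988669  69.959279  ] [-0.56721815 -0.15373457 -1.92126701] 20.320769077635457 [[-2.580e-02  9.997e-01  3.700e-03]
 [ 0.000e+00  3.700e-03 -1.000e+00]
 [-9.997e-01 -2.580e-02 -1.000e-04]]
509 12 [48.2 50.7 50.9] [106.7 108. ]
512 53 [49.5 51.2 52.4] [104.9 108.1]
515 71 [50.5 51.7 52.4] [102.6 107.8]
518 92 [50.6 51.9 52.4] [100.4 107.7]
521 63 [50.  51.2 51.6] [ 99.5 107.1]
brk top 2825 [[534.95848982  81.2812436   66.66124288]
 [542.09011969 113.30360405  71.59261431]
 [551.6012948  125.78332438  72.94646131]]
```

View pics/w8c.png

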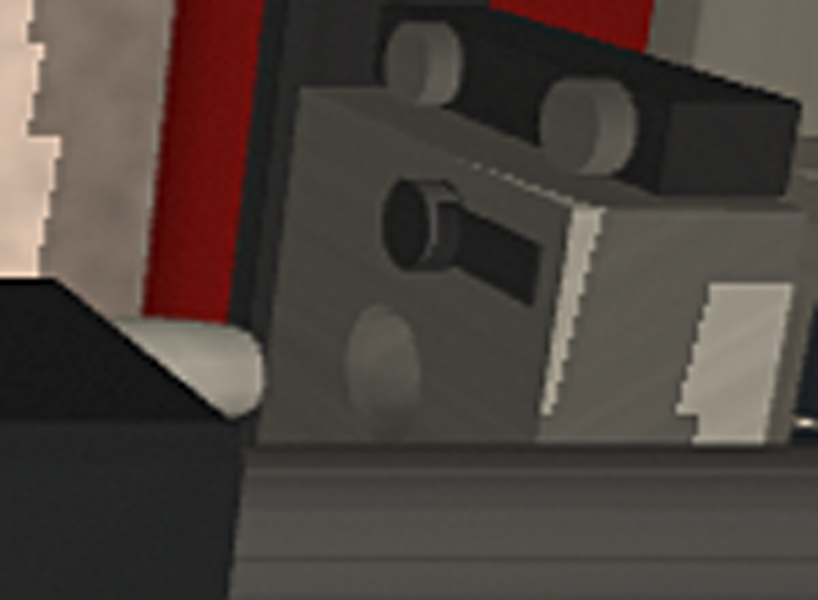

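```bash
python3 -m creep '[{"translation":[0.3,0,0.03],"delta_rot":[0,0,0]},{"translation":[0.3,0,0],"delta_rot":[0,0,0]},{"translation":[0.2,0,0],"delta_rot":[0,0,0]},{"translation":[0.2,0,0],"delta_rot":[0,0,0]},{"translation":[0.2,0,0],"delta_rot":[0,0,0]}]'
python3 -m creep '[{"translation":[0.2,0,0],"delta_rot":[0,0,0]},{"translation":[0.1,0,0],"delta_rot":[0,0,0]},{"translation":[0,0,0],"delta_rot":[0,0,0]}]'
```

```text
time_s: 12.03
ee_pos: [445.9, 103.2, 70.2]
ee_rot: [-90.2, 88.5, -180.0]
force: [0.0, 0.3, -0.9]
gripper_width: 20.3
time_s: 12.28
ee_pos: [448.9, 103.2, 70.2]
ee_rot: [-90.3, 88.5, 180.0]
force: [1.0, 0.5, -1.2]
gripper_width: 20.1
```

```bash
python3 -m creep '[{"translation":[0.2,0,0],"delta_rot":[0,0,0]},{"translation":[0.2,0,0],"delta_rot":[0,0,0]},{"translation":[0.2,0,0],"delta_rot":[0,0,0]},{"translation":[0,0,0],"delta_rot":[0,0,0]}]'
python3 -m creep '[{"translation":[0.2,0,0],"delta_rot":[0,0,0]},{"translation":[0.2,0,0],"delta_rot":[0,0,0]},{"translation":[0.2,0,0],"delta_rot":[0,0,0]},{"translation":[0,0,0],"delta_rot":[0,0,0]}]'
```

```text
time_s: 12.62
ee_pos: [455.2, 103.2, 70.2]
ee_rot: [-90.5, 88.6, 179.7]
force: [1.2, -0.8, -1.3]
gripper_width: 20.6
time_s: 12.95
ee_pos: [461.2, 103.2, 70.2]
ee_rot: [-90.5, 88.6, 179.8]
force: [0.1, 0.1, -1.0]
gripper_width: 21.1
```

```bash
python3 -m creep '[{"translation":[0.2,0,0],"delta_rot":[0,0,0]},{"translation":[0.2,0,0],"delta_rot":[0,0,0]},{"translation":[0.2,0,0],"delta_rot":[0,0,0]},{"translation":[0,0,0],"delta_rot":[0,0,0]}]'
python3 -m creep '[{"translation":[0.15,0,0],"delta_rot":[0,0,0]},{"translation":[0.15,0,0],"delta_rot":[0,0,0]},{"translation":[0.1,0,0],"delta_rot":[0,0,0]},{"translation":[0,0,0],"delta_rot":[0,0,0]}]'
```

```text
time_s: 13.28
ee_pos: [467.2, 103.2, 70.2]
ee_rot: [-90.5, 88.6, 179.8]
force: [-0.0, -0.1, -1.8]
gripper_width: 20.3
time_s: 13.62
ee_pos: [470.9, 103.2, 70.2]
ee_rot: [-90.3, 88.5, 179.9]
force: [0.1, 0.5, -0.9]
gripper_width: 20.3
```

```bash
python3 -m creep '[{"translation":[0.2,0.005,0],"delta_rot":[0,0,0]},{"translation":[0.2,0.005,0],"delta_rot":[0,0,0]},{"translation":[0.2,0,0],"delta_rot":[0,0,0]},{"translation":[0,0,0],"delta_rot":[0,0,0]}]'
python3 -m creep '[{"translation":[0.2,0.005,0],"delta_rot":[0,0,0]},{"translation":[0.2,0.005,0],"delta_rot":[0,0,0]},{"translation":[0.2,0,0],"delta_rot":[0,0,0]},{"translation":[0,0,0],"delta_rot":[0,0,0]}]'
```

```text
time_s: 13.95
ee_pos: [477.2, 103.4, 70.2]
ee_rot: [-90.5, 88.5, 179.7]
force: [0.3, 1.4, -1.7]
gripper_width: 20.3
time_s: 14.28
ee_pos: [483.2, 103.4, 70.2]
ee_rot: [-90.4, 88.6, 179.8]
force: [0.5, 1.0, -1.2]
gripper_width: 20.2
```

```bash
python3 -m creep '[{"translation":[0.2,0,0],"delta_rot":[0,0,0]},{"translation":[0.2,0,0],"delta_rot":[0,0,0]},{"translation":[0.15,0,0],"delta_rot":[0,0,0]},{"translation":[0.1,0,0],"delta_rot":[0,0,0]},{"translation":[0,0,0],"delta_rot":[0,0,0]}]'
python3 -m creep '[{"translation":[0.1,0,0],"delta_rot":[0,0,0]},{"translation":[0.1,0,0],"delta_rot":[0,0,0]},{"translation":[0,0,0],"delta_rot":[0,0,0]}]'
```

```text
time_s: 14.7
ee_pos: [489.5, 103.4, 70.1]
ee_rot: [-90.4, 88.5, 179.9]
force: [-0.2, -0.3, -1.6]
gripper_width: 20.2
time_s: 14.95
ee_pos: [491.3, 103.4, 70.2]
ee_rot: [-90.3, 88.5, 179.9]
force: [0.1, 0.3, -1.6]
gripper_width: 20.5
```

```bash
python3 -m creep '[{"translation":[0.1,0,0],"delta_rot":[0,0,0]},{"translation":[0.1,0,0],"delta_rot":[0,0,0]},{"translation":[0,0,0],"delta_rot":[0,0,0]}]'
python3 -m creep '[{"translation":[0.05,0,0],"delta_rot":[0,0,0]},{"translation":[0.05,0,0],"delta_rot":[0,0,0]},{"translation":[0,0,0],"delta_rot":[0,0,0]}]'
```

```text
time_s: 15.2
ee_pos: [492.8, 103.4, 70.1]
ee_rot: [-90.1, 88.5, -179.9]
force: [-1.4, 1.9, -0.2]
gripper_width: 20.1
time_s: 15.45
ee_pos: [492.9, 103.3, 70.0]
ee_rot: [-89.9, 88.4, -179.6]
force: [-4.8, 0.3, 0.9]
gripper_width: 20.3
```

```bash
python3 -m creep '[{"translation":[0.1,0,0],"delta_rot":[0,0,0]},{"translation":[0.05,0,0],"delta_rot":[0,0,0]},{"translation":[0,0,0],"delta_rot":[0,0,0]}]'
python3 - <<'E'
from h import *
s=readout.state(); print(s['ee_pos'],s['force'],s['torque'],s['gripper_width'])
for n in("wrist","scene"): grab(n,n[0]+"9")
im=load("w9")[0]; cv2.imwrite("pics/w9c.png",cv2.resize(im[180:320,260:460],(800,560),interpolation=cv2.INTER_CUBIC)[:,:,::-1])
im=load("s9")[0]; cv2.imwrite("pics/s9c.png",cv2.resize(im[150:270,230:370],(700,600),interpolation=cv2.INTER_CUBIC)[:,:,::-1])
E
```

```text
time_s: 15.7
ee_pos: [493.0, 103.3, 69.8]
ee_rot: [-89.6, 88.2, -179.4]
force: [-7.4, 1.0, 2.8]
gripper_width: 20.1
[492.98300434 103.29135431  69.81686696] [-7.4396913   1.03237702  2.78269523] [0.18276256 1.39269548 0.0163635 ] 20.135363208178283
```

View pics/w9c.png

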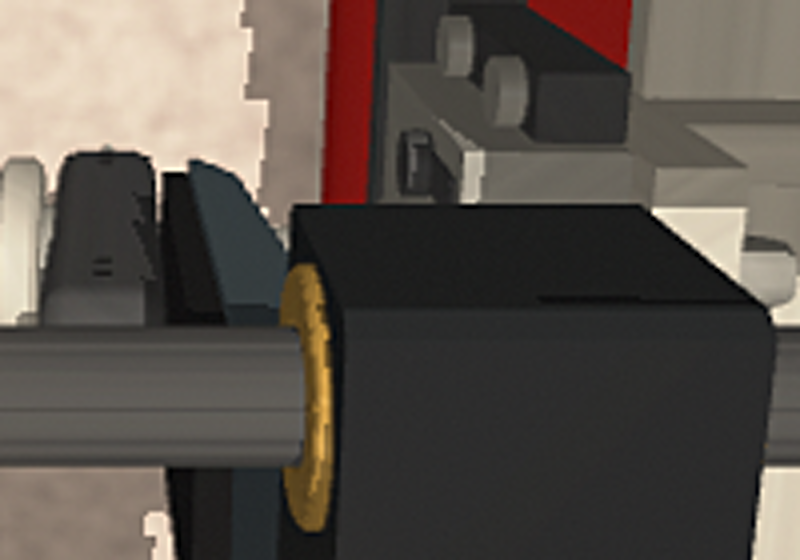

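View pics/s9c.png

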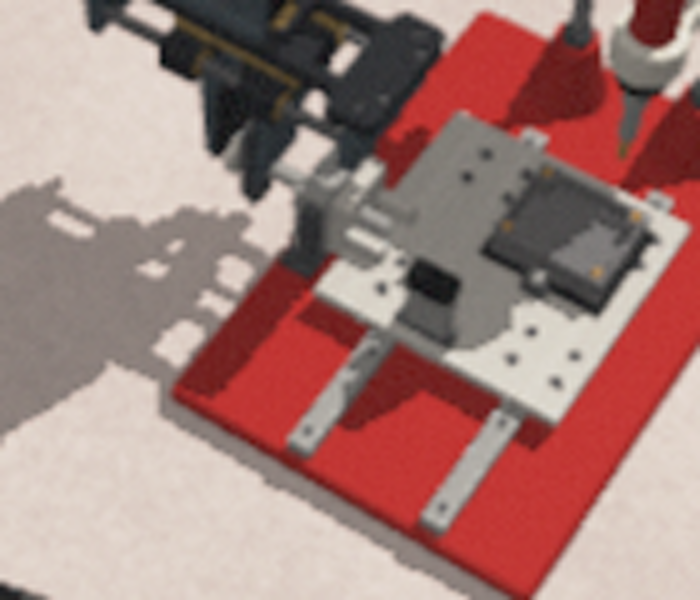

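```bash
python3 -m creep '[{"translation":[-0.1,0,0],"delta_rot":[0,0,0]},{"translation":[0,0,0],"delta_rot":[0,0,0]}]'; python3 -m creep '[{"translation":[0,0,0],"delta_rot":[0,0,0]},{"translation":[0,0,0],"delta_rot":[0,0,0]},{"translation":[0,0,0],"delta_rot":[0,0,0]},{"translation":[0,0,0],"delta_rot":[0,0,0]},{"translation":[0,0,0],"delta_rot":[0,0,0]}]' -0.2
python3 - <<'E'
from h import *
grab("wrist","w10"); s=readout.state(); print(s['ee_pos'],s['force'],s['gripper_width'],s['ee_rot'])
im=load("w10")[0]; cv2.imwrite("pics/w10c.png",cv2.resize(im[180:320,240:460],(800,509),interpolation=cv2.INTER_CUBIC)[:,:,::-1])
E
```

```text
time_s: 15.97
ee_pos: [492.9, 103.3, 69.9]
ee_rot: [-89.8, 88.3, -179.5]
force: [-4.9, 0.3, 0.8]
gripper_width: 20.6
time_s: 16.38
ee_pos: [495.4, 103.4, 70.4]
ee_rot: [-90.3, 88.6, 179.9]
force: [-0.9, 0.2, -0.4]
gripper_width: 36.6
[495.35958596 103.36032698  70.40035069] [-1.06652423  0.42450238  0.144309  ] 36.37519898465089 [-90.32990163  88.60658243 179.92016808]
```

View pics/w10c.png

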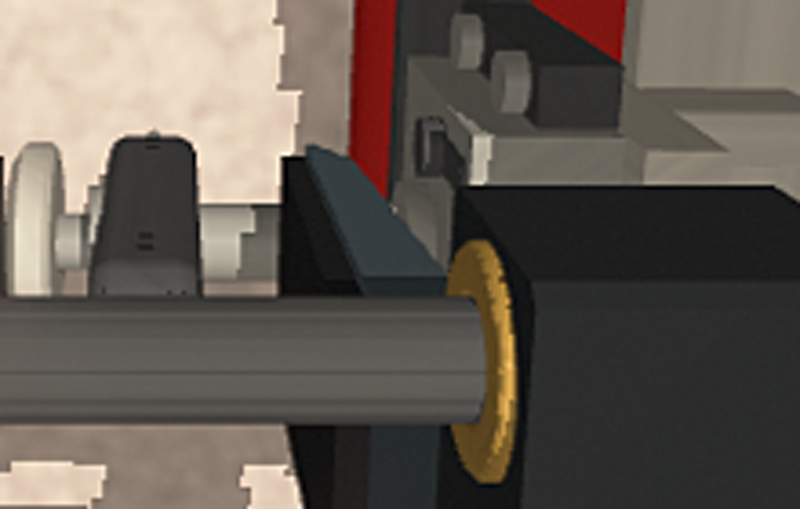

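```bash
python3 -m creep '[{"translation":[-0.4,0,0],"delta_rot":[0,0,0]},{"translation":[-0.4,0,0],"delta_rot":[0,0,0]},{"translation":[-0.1,0,0],"delta_rot":[0,0,0]},{"translation":[0,0,0],"delta_rot":[0,0,0]},{"translation":[0,0,0],"delta_rot":[0,0,0]}]'; python3 -m creep '[{"translation":[-0.1,0,0],"delta_rot":[0,0,0]},{"translation":[-0.1,0,0],"delta_rot":[0,0,0]},{"translation":[0,0,0],"delta_rot":[0,0,0]}]'
```

```text
time_s: 16.85
ee_pos: [485.8, 103.4, 70.4]
ee_rot: [-90.5, 88.6, 179.7]
force: [0.3, 0.1, 0.1]
gripper_width: 36.9
time_s: 17.1
ee_pos: [483.5, 103.4, 70.2]
ee_rot: [-90.2, 88.5, -180.0]
force: [0.3, -0.1, -0.1]
gripper_width: 36.7
```

```bash
python3 -m creep '[{"translation":[-0.1,0,0],"delta_rot":[0,0,0]},{"translation":[0,0,0],"delta_rot":[0,0,0]}]'; python3 -m creep '[{"translation":[-0.1,0,0],"delta_rot":[0,0,0]},{"translation":[0,0,0],"delta_rot":[0,0,0]}]'
```

```text
time_s: 17.27
ee_pos: [482.9, 103.4, 70.3]
ee_rot: [-90.5, 88.6, 179.8]
force: [1.1, -0.9, -0.2]
gripper_width: 36.3
time_s: 17.43
ee_pos: [482.6, 103.5, 70.4]
ee_rot: [-91.0, 88.7, 179.2]
force: [2.9, 0.0, -0.3]
gripper_width: 36.7
```

```bash
python3 -m creep '[{"translation":[-0.1,0,0],"delta_rot":[0,0,0]},{"translation":[-0.05,0,0],"delta_rot":[0,0,0]},{"translation":[0,0,0],"delta_rot":[0,0,0]}]'; python3 -m creep '[{"translation":[-0.1,0,0],"delta_rot":[0,0,0]},{"translation":[-0.05,0,0],"delta_rot":[0,0,0]},{"translation":[0,0,0],"delta_rot":[0,0,0]}]'
```

```text
time_s: 17.68
ee_pos: [482.3, 103.6, 70.7]
ee_rot: [-91.9, 88.8, 178.3]
force: [5.8, 0.0, -1.5]
gripper_width: 36.6
time_s: 17.93
ee_pos: [482.2, 103.7, 71.0]
ee_rot: [-93.3, 89.0, 177.0]
force: [6.8, 0.0, -2.9]
gripper_width: 36.3
```

```bash
python3 -m creep '[{"translation":[-0.1,0,-0.05],"delta_rot":[0,0,0]},{"translation":[-0.1,0,0],"delta_rot":[0,0,0]},{"translation":[-0.1,0,0],"delta_rot":[0,0,0]},{"translation":[0,0,0],"delta_rot":[0,0,0]},{"translation":[0,0,0],"delta_rot":[0,0,0]}]'
```

```text
time_s: 18.35
ee_pos: [481.8, 104.0, 71.1]
ee_rot: [-97.7, 89.3, 172.5]
force: [12.8, -0.0, -3.3]
gripper_width: 36.7
```

```bash
python3 -m creep '[{"translation":[0.4,0,0],"delta_rot":[0,0,0]},{"translation":[0.4,0,0],"delta_rot":[0,0,0]},{"translation":[0.35,0,0],"delta_rot":[0,0,0]},{"translation":[0,0,0],"delta_rot":[0,0,0]},{"translation":[0,0,0],"delta_rot":[0,0,0]}]' 
python3 - <<'E'
from h import *
s=readout.state(); print(s['ee_pos'],s['force'],s['gripper_width'],s['ee_rot']); grab("wrist","w11")
im=load("w11")[0]; cv2.imwrite("pics/w11c.png",cv2.resize(im[180:320,240:460],(800,509),interpolation=cv2.INTER_CUBIC)[:,:,::-1])
E
```

```text
time_s: 18.77
ee_pos: [486.2, 103.3, 69.3]
ee_rot: [-89.7, 88.4, -179.4]
force: [-0.0, -0.0, 0.2]
gripper_width: 36.5
[486.22911636 103.26932519  69.30787143] [-0.02695115 -0.01542372  0.23498007] 36.52262479353093 [ -89.68485354   88.39292598 -179.44363249]
```

View pics/w11c.png

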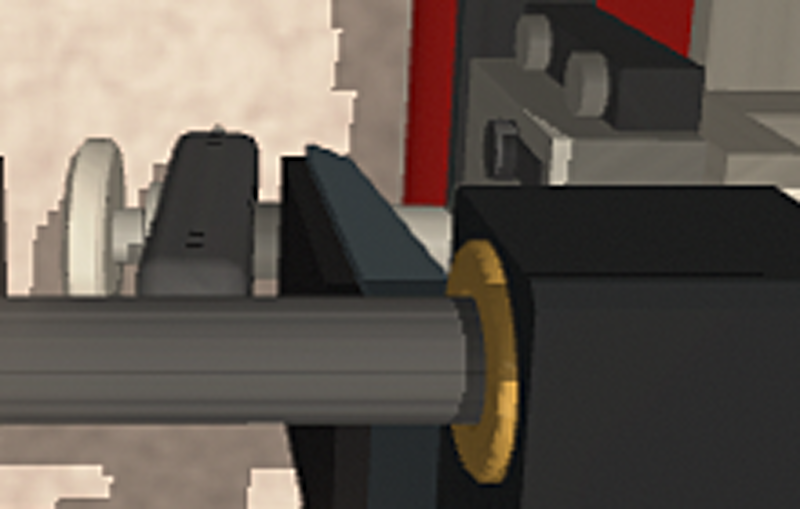

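```bash
python3 -m creep '[{"translation":[0.1,0,0],"delta_rot":[0,0,0]},{"translation":[0,0,0.5],"delta_rot":[0,0,0]},{"translation":[0,0,1.0],"delta_rot":[0,0,0]},{"translation":[0,0,1.5],"delta_rot":[0,0,0]},{"translation":[0,0,2.0],"delta_rot":[0,0,0]}]' 
python3 -m creep '[{"translation":[-1.0,0,2.0],"delta_rot":[0,-0.026,0]},{"translation":[-2,-2.5,2.0],"delta_rot":[0,0,0]},{"translation":[-2,-2.5,1],"delta_rot":[0,0,0]},{"translation":[0,0,0],"delta_rot":[0,0,0]},{"translation":[0,0,0],"delta_rot":[0,0,0]}]' 
python3 - <<'E'
from h import *
s=readout.state(); print(s['ee_pos'],s['force'],s['gripper_width'],s['ee_rot'])
for n in ("wrist","scene","top"): grab(n,n[0]+"12")
im=load("w12")[0]; cv2.imwrite("pics/w12c.png",cv2.resize(im[100:320,260:560],(800,587),interpolation=cv2.INTER_CUBIC)[:,:,::-1])
im=load("s12")[0]; cv2.imwrite("pics/s12c.png",cv2.resize(im[160:260,260:360],(600,600),interpolation=cv2.INTER_CUBIC)[:,:,::-1])
E
```

```text
time_s: 19.23
ee_pos: [487.2, 103.3, 120.1]
ee_rot: [-89.5, 88.4, -179.2]
force: [-0.1, -0.1, -0.0]
gripper_width: 36.9
time_s: 19.65
ee_pos: [437.9, 52.8, 171.3]
ee_rot: [97.8, 89.8, 7.9]
force: [0.7, 0.6, -0.4]
gripper_width: 36.7
[437.90506049  52.80024849 171.31861006] [ 0.67907536  0.61559076 -0.39158065] 36.65518815121313 [97.76594928 89.81483798  7.90373352]
```

View pics/w12.png

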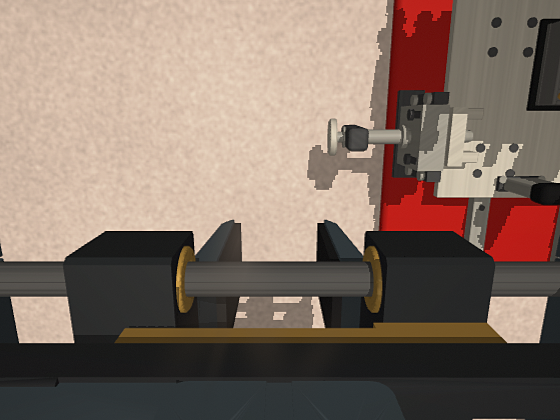

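View pics/s12c.png

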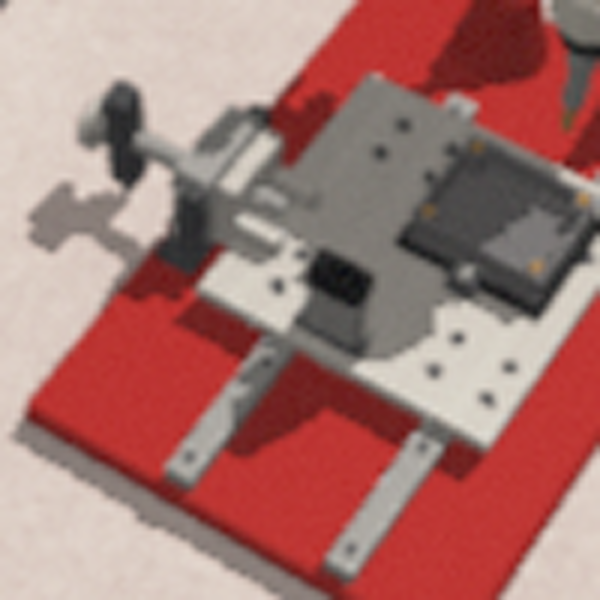

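```bash
python3 - <<'E'
from h import *
im,d,p=load("w12"); X,uv=cloud(p,d)
cv2.imwrite("pics/w12c.png",cv2.resize(im[80:200,320:480],(800,600),interpolation=cv2.INTER_CUBIC)[:,:,::-1])
k=(X[:,0]>460)&(X[:,0]<534)&(abs(X[:,1]-103)<12)&(X[:,2]>45)&(X[:,2]<90); Y=X[k]
for q in np.arange(472,538,2.):
    m=(Y[:,0]>=q)&(Y[:,0]<q+2)
    if m.sum()>2: print(q,m.sum(),np.percentile(Y[m,2],[50,95]).round(1),np.percentile(Y[m,1],[1,99]).round(1))
E
```

```text
474.0 54 [51.2 55.6] [ 92.7 112.4]
476.0 96 [54.3 56.5] [ 91.6 114.9]
478.0 95 [55.1 57. ] [ 91.7 115. ]
480.0 41 [53.8 56.7] [ 91.7 115. ]
482.0 19 [46.3 47.8] [ 99.5 106. ]
484.0 30 [46.3 59.9] [ 99.2 106.2]
486.0 178 [63.2 73.1] [ 95.4 109.8]
488.0 87 [73.  74.4] [ 94.2 110.2]
490.0 78 [73.2 74.5] [ 94.3 110.6]
492.0 79 [73.4 75.1] [ 94.2 110.7]
494.0 74 [73.6 74.8] [ 94.3 110.7]
496.0 68 [73.5 74.8] [ 94.3 110.7]
498.0 43 [72.9 74. ] [ 95.4 110.1]
504.0 15 [49.5 50.3] [ 98.3 107.6]
506.0 38 [49.4 50.8] [ 98.2 107.8]
508.0 41 [49.5 51.2] [ 98.1 107.8]
510.0 34 [49.8 50.9] [ 98.2 107.8]
512.0 42 [50.  50.9] [ 98.2 107.8]
514.0 36 [50.1 51.5] [ 98.2 108.3]
516.0 41 [49.9 51.6] [ 98.3 108.5]
518.0 41 [50.3 51.9] [ 98.4 108.3]
520.0 40 [50.4 52.1] [ 98.3 108.5]
522.0 43 [50.7 51.6] [ 98.4 108.6]
524.0 40 [50.4 52.3] [ 98.3 108.6]
526.0 43 [50.7 52.7] [ 98.3 108.6]
528.0 81 [51.7 54.7] [ 96.  110.8]
530.0 78 [53.9 56.2] [ 94.5 111.5]
532.0 38 [54.  56.2] [ 94.6 111.5]
```

View pics/w12c.png

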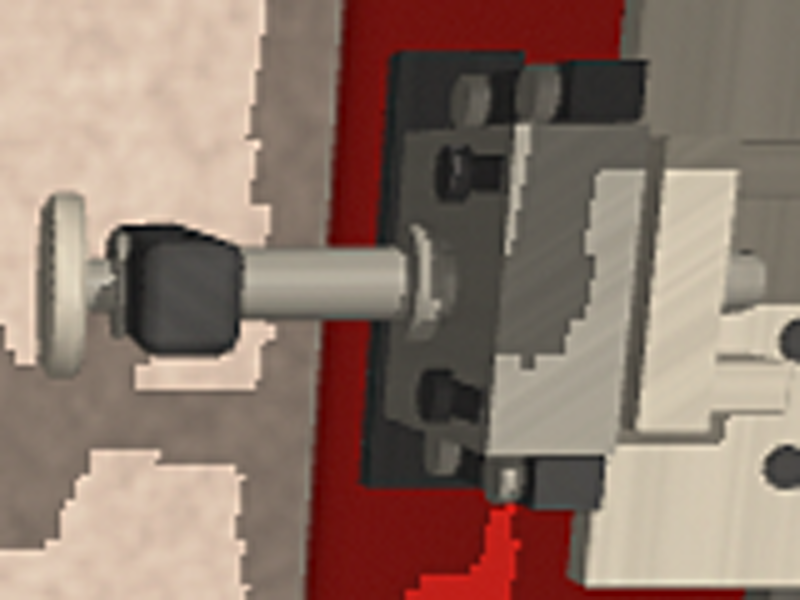

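View pics/t12.png

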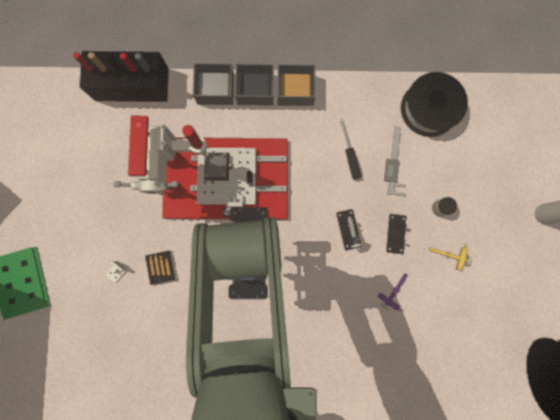

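The top view shows the tray in, the long pin's cradle empty at (397,233), the short pin still in its cradle at (348,230), and every other object where it started. The robot is clear of everything, so I'm handing the job in.

```bash
python3 -c "
from workcell import env,readout
print(env.job_done()); print(readout.state()['time_s'])"
```

```text
the job is handed in; nothing more can be done
None
the job is handed in; nothing more can be done
```

The long pin is through the bracket and the lug, with its balls locked behind the lug. I handed in at about 19.8 s.

- **Tray:** I pushed it in until the force rose from about 3 N to about 10 N at the stop.
- **Bracket height:** Touching the plate's top edge put it at 72.5 mm, so the hole is at about 48.5 mm, 3.5 mm below nominal. The wrist camera picture of the hole agreed.
- **Insertion:** I took the long pin with the button held in (jaw gap about 20 mm). It sat about 1.5° nose-up in the grip, so I tilted the tool to level it. It went in with almost no force until the collar met the bracket; I pressed it home with about 7 N.
- **Lock and tug:** I opened the fingers and the picture shows the button out. The tug straight back reached 12.8 N; the pin took up its end play, then held.
- **Last look:** The nose shows behind the lug. The pin rests at the back of its end play, so the collar stands about 2 mm off the bracket face (camera estimate), and the handle droops slightly in the bore. I did not push it home again after the tug. The short pin and everything else look untouched.

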